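# Knock out the turned blanks and box them

## Task

Take the lid off the parts box by its knob and lay it on the middle of the thick rubber mat. Then knock out every turned blank that sits in a knock-out block by pressing that block's ejector lever, lift the raised blank out and put it in the box; when all are in, put the lid back so that it sits fully home. Leave the stepped wooden form and the wooden bowl beyond the blocks where they are.

Things in the scene. Friction and masses are not known exactly. Their poses are not given: they have to be found in the camera images.
- blank1_mid (a point): half-way up (35 mm above the foot) turned blank 1, of pale wood, 70 mm tall: a square foot 46 x 46 mm and 35 mm high, and above it a round boss 40 mm in diameter and 35 mm high. z runs from foot to boss, x and y square to the foot's sides. Mass about 0.09 kg. At the start it is seated boss up in pocket 1, its top 2 mm below the block's top, so it cannot be grasped. May be absent (its pocket is then empty and needs nothing).
- block1: fixed knock-out block 1 of the bench: a wooden block 78 x 78 mm, 112 mm tall, on a grey base 215 x 86 mm. Origin under the base; the pocket lies 65 mm along +x, the steel ejector lever's press pad at about 75 mm along -x, z up.
- pocket1 (a point): middle of the seat of pocket 1, on which the blank's foot stands, 40 mm above the bench, 72 mm below the block's top; pocket opening 50 x 50 mm, square to the block's axes.
- lever1 (a joint): ejector lever of block 1, a rocker: 0 pad up (blank seated), 0.52 rad pad fully down, which raises the blank by 31 mm, so that nearly all its boss (29 mm) stands above the block. Takes about 4 to 5 N at the pad; stays where it is left, by friction.
- pad1 (a point): middle of the top of lever 1's press pad (40 x 44 mm, dark steel), about 75 mm above the bench when up and about 35 mm when fully down; it swings about a level axis 78 mm from the pad, along the block's +x, and 48 mm above the bench.
- blank2_mid (a point): half-way up (35 mm above the foot) turned blank 2, of pale wood, 70 mm tall: a square foot 46 x 46 mm and 35 mm high, and above it a round boss 40 mm in diameter and 35 mm high. z runs from foot to boss, x and y square to the foot's sides. Mass about 0.09 kg. At the start it is seated boss up in pocket 2, its top 2 mm below the block's top, so it cannot be grasped. May be absent (its pocket is then empty and needs nothing).
- block2: fixed knock-out block 2 of the bench: a wooden block 78 x 78 mm, 112 mm tall, on a grey base 215 x 86 mm. Origin under the base; the pocket lies 65 mm along +x, the steel ejector lever's press pad at about 75 mm along -x, z up.
- pocket2 (a point): middle of the seat of pocket 2, on which the blank's foot stands, 40 mm above the bench, 72 mm below the block's top; pocket opening 50 x 50 mm, square to the block's axes.
- lever2 (a joint): ejector lever of block 2, a rocker: 0 pad up (blank seated), 0.52 rad pad fully down, which raises the blank by 31 mm, so that nearly all its boss (29 mm) stands above the block. Takes about 4 to 5 N at the pad; stays where it is left, by friction.
- pad2 (a point): middle of the top of lever 2's press pad (40 x 44 mm, dark steel), about 75 mm above the bench when up and about 35 mm when fully down; it swings about a level axis 78 mm from the pad, along the block's +x, and 48 mm above the bench.
- blank3_mid (a point): half-way up (35 mm above the foot) turned blank 3, of pale wood, 70 mm tall: a square foot 46 x 46 mm and 35 mm high, and above it a round boss 40 mm in diameter and 35 mm high. z runs from foot to boss, x and y square to the foot's sides. Mass about 0.09 kg. At the start it is seated boss up in pocket 3, its top 2 mm below the block's top, so it cannot be grasped. May be absent (its pocket is then empty and needs nothing).
- block3: fixed knock-out block 3 of the bench: a wooden block 78 x 78 mm, 112 mm tall, on a grey base 215 x 86 mm. Origin under the base; the pocket lies 65 mm along +x, the steel ejector lever's press pad at about 75 mm along -x, z up.
- pocket3 (a point): middle of the seat of pocket 3, on which the blank's foot stands, 40 mm above the bench, 72 mm below the block's top; pocket opening 50 x 50 mm, square to the block's axes.
- lever3 (a joint): ejector lever of block 3, a rocker: 0 pad up (blank seated), 0.52 rad pad fully down, which raises the blank by 31 mm, so that nearly all its boss (29 mm) stands above the block. Takes about 4 to 5 N at the pad; stays where it is left, by friction.
- pad3 (a point): middle of the top of lever 3's press pad (40 x 44 mm, dark steel), about 75 mm above the bench when up and about 35 mm when fully down; it swings about a level axis 78 mm from the pad, along the block's +x, and 48 mm above the bench.
- box: fixed plywood parts box, open at the top: 206 (x) x 116 (y) mm outside, 190 x 100 mm inside, walls 8 mm, floor 8 mm, rim 100 mm above the bench. Origin under its centre, z up.
- lid_knob (a point): middle of the knob of the box's loose lid: an upright dark-wood cylinder 36 mm in diameter and 40 mm tall, this point 20 mm above the lid plate. Plywood plate 212 (x) x 122 (y) x 10 mm; beneath it a locating panel 180 x 90 x 8 mm that drops inside the box (5 mm play each side; either way round). The point is 40 mm above the panel's underside, and 132 mm above the bench when the lid is seated on the box. z up, x along the lid. Mass about 0.25 kg.
- mat: thick black rubber mat fixed to the bench, 190 (x) x 120 (y) mm and 28 mm thick; origin under its centre, z up. With the lid lying on it the middle of the knob is 68 mm above the bench.
- chuck_form: bystander, to be left alone: the large stepped wooden form, 90 mm across and 85 mm tall, beyond the blocks; origin at the centre of its underside.
- turned_bowl: bystander, to be left alone: the wooden bowl, 120 mm across and 50 mm tall, beyond the blocks; origin at the centre of its underside.
Not all that is in view belongs to the job. Several things have the shape of the mat; the one meant has the colours described above.

How it is judged (in metres and radians):
On the way, in this order (a step that is already met when the one before it is completed fails the run):
1. the lid lies flat on the mat, let go (horizontal distance between lid_knob and mat below 0.04 m and height (world z) of lid_knob below 0.076 m and angle between lid_knob's own z axis and vertical below 0.06 rad and contact force between the fingers and lid below 0.1 N), for 0.2 s.
2. every blank present is in the box (x of blank1_mid in the frame of box between -0.093 and 0.093 m and y of blank1_mid in the frame of box between -0.048 and 0.048 m and height (world z) of each of blank1_mid, blank2_mid, blank3_mid below 0.092 m and x of blank2_mid in the frame of box between -0.093 and 0.093 m and y of blank2_mid in the frame of box between -0.048 and 0.048 m and x of blank3_mid in the frame of box between -0.093 and 0.093 m and y of blank3_mid in the frame of box between -0.048 and 0.048 m), for 0.2 s.
At the end, for the whole second after the job is handed in: Every blank present lies inside the box (standing or lying), and the lid sits home on the box: its knob within 12 mm of the box's middle along each box axis, its panel inside the rim (no more than 5 mm high), level within 0.06 rad (all of step 2 and x of lid_knob in the frame of box between -0.012 and 0.012 m and y of lid_knob in the frame of box between -0.012 and 0.012 m and z of lid_knob in the frame of box between 0.125 and 0.137 m and angle between lid_knob's own z axis and vertical below 0.06 rad); the robot touches nothing.
It fails at once if blank 1 is dragged up out of its pocket with its lever not pressed (less than about half-way down) (horizontal distance between blank1_mid and pocket1 below 0.025 m and z of blank1_mid in the frame of pocket1 between 0.08 and 0.09 m and z of blank1_mid in the frame of pad1 above 0.035 m).
It fails at once if blank 2 is dragged up out of its pocket with its lever not pressed (less than about half-way down) (horizontal distance between blank2_mid and pocket2 below 0.025 m and z of blank2_mid in the frame of pocket2 between 0.08 and 0.09 m and z of blank2_mid in the frame of pad2 above 0.035 m).
It fails at once if blank 3 is dragged up out of its pocket with its lever not pressed (less than about half-way down) (horizontal distance between blank3_mid and pocket3 below 0.025 m and z of blank3_mid in the frame of pocket3 between 0.08 and 0.09 m and z of blank3_mid in the frame of pad3 above 0.035 m).
It fails at once if a bystander is shifted by more than 80 mm (distance of any of chuck_form, turned_bowl from where it was at the start of the episode above 0.08 m).
Of blank1, blank2, blank3 only 2 to 3 are there at a start; the rules pass over those that are not, and their reading is None.
At some moment in a run one of lid may be knocked a few centimetres aside while the robot is not near it.
Once in a run the grip may slacken for a moment while it holds something.
It also fails if it takes over 210 s, if anything falls off the work surface, if the arm or the gripper's body presses on something with over 40 N, if the wrist force passes 120 N, or if a joint passes its speed limit or range.

## Robot

A 7-joint arm with a two-finger parallel gripper is mounted at the origin on the work surface. World frame = base frame: x ahead of the robot, y to its left, z up, the work surface at z = 0. Lengths are in mm, angles in rad, forces in N, time in s.
With the tool pointing down it reaches from about 400 to 875 mm from the base axis. Payload 4.4 kg.
Tool frame: the origin (TCP) lies at the very end of the fingers, on their centre line; the grasp point (between the pads) lies 19 mm behind it; z points along the fingers, y is the line along which they close (so a half turn about z gives the same grasp; the last joint's range is limited). The gripper opens to 85 mm and grips with 20 to 120 N. Pads are 22 mm wide; open, the fingers measure 114 mm over their backs; the gripper's body (76 mm by 85 mm) begins 54 mm behind the grasp point. The pads swing forward as they close: fully open they stand 13 mm farther back than shut.
Start: joints at [1.209, 0.628, 0.038, 1.517, -0.027, 0.996, -0.02], TCP at [189.507, -621.776, 194.913] pointing down, gripper open.
Joint ranges: [-3.06, 3.06], [-0.37, 2.12], [-1.25, 1.32], [0.18, 2.47], [-1.1, 4.24], [0.23, 1.98], [-2.94, 2.94]. Speed limits (rad/s): [2.57, 2.57, 3.14, 3.14, 3.14, 3.14, 3.14].

## Interface

Orientations are given as [roll, pitch, yaw] about the fixed x, y, z axes, in that order (R = Rz(yaw) Ry(pitch) Rx(roll)).
In Python, from cell import ctrl gives the robot as it stands.
- The arm moves only by the tool jog_arm, never from a script. Its argument "plan" is a list of rows, each an object of numbers: "tx", "ty", "tz": the shift along the tool's x, y, z as a fraction of full scale; "wx", "wy", "wz": the turn, a rotation vector about the tool's x, y, z as a fraction of full scale; "claw": the closure, from 0 (fully open) to 1 (shut). In form: [{"tx": .., "ty": .., "tz": .., "wx": .., "wy": .., "wz": .., "claw": ..}, ...]. A call has 1 to 12 rows; each row is the pose to reach, as a shift and turn from the pose commanded when the call began, along the tool's axes at that moment; what a row does not reach only later rows make up. Full scale, the value 1, is 300 mm for a shift and 90 degrees for a turn. A row lasts 1/10 s, in which the tool goes at most 50 mm and 8.59 degrees, less where a joint would pass 70% of its speed; a pose out of reach is approached as far as the arm can. A call with a number of a shift or a turn outside -1 to 1 is refused whole. A call with a gripper value outside its range is refused whole. The fingers move at their own pace and stop on an object; the grip force is fixed at half the most. Time passes only in rows, so rows that repeat a pose let the fingers close. It gives the time, the measured TCP pose, the force, the opening and the grip force at its end, in the units of the state.
- ctrl.read_state(): the state, without advancing time (a new reading comes with each control period).
- ctrl.get_image(name): name is "scene" or "top" or "wrist"; returns a dict with "img" (420x560x3 uint8, red, green, blue), "depth" (420x560 float32, mm along the optical axis (not along the pixel's ray), 0 where there is no reading), "fx", "fy", "cx", "cy" (pixels), "position" and "orientation" of the camera in the world; the wrist camera has in their place "hand_eye" (4x4, takes a point from camera to tool coordinates, whose origin is the TCP and whose axes are the flange's). Camera axes: x right, y down, z forward; pixel columns grow to the right and rows downward; lengths in mm; the calibration is good to about 2 mm. The wrist camera is an equidistant fisheye: a pixel r from the principal point sees the ray r / f radians off the axis. A picture is of the moment at which its call begins: read the wrist's pose just before it.
- ctrl.finish_job(): hands the job in; it is judged then, once.
Trained networks look in a picture, given as the dict that the camera call returned (one of the last four; its "shot" number tells which), for a name from the list of things; names that differ only in an ending like _2 or _b are one class to them, and where a whole thing is asked for, a point or a joint stands for the part that bears it (a point fixed in the world has none). Each returns a list of dicts, best first, with "score" (0 to 1); they miss things now and then, are a little off and sometimes report something else, mostly with a low value. They report only what shows in the picture. A call takes as long as a camera call. They do not tell look-alikes from the thing itself.
- ctrl.trace(picture, thing): "pixels" (420x560 bool, what is visible of it) and "extent" ([centre column, centre row, width, height] in pixels, round what is visible of it).
The state is a dict: "clock": time; "qpos": joint angles; "qd": joint speeds; "tau": joint torques, N m; "eef_pos": TCP position; "tool_rot": TCP orientation; "force": force on the tool from outside, world axes, zero at the start; "torque": the same for the moment, N m; "width": finger opening in mm; "gripper_force": force on a finger pad.
Only numpy, scipy, OpenCV 4.12 (cv2) and the standard library are available. Lean on these libraries where they do the work, as an engineer would, in place of code of your own. Each camera call takes 0.05 s, during which the arm holds its last target. There are 200 camera calls.

## Working session

There is one attempt and no reset: what is moved stays moved. The work goes in short steps, Python scripts to look and compute and a tool call to move; the robot and the scene stay as the last step left them, time stands still between calls to the robot, and variables do not carry over. Pictures are saved under pics/ and viewed, at most 14 in all, crops included, and the job is handed in when it is done.

Besides the shell and the picture viewer there is one more tool, called after "Call:" by a JSON object that holds its "method" and its "body". jog_arm: Moves the arm, as the interface text tells. Shift numbers are shares of 300 mm and turn numbers shares of 90 degrees, none past 1 either way. Its arguments: {"type":"object","properties":{"plan":{"type":"array"}},"required":["plan"]}

```bash
mkdir -p pics; ls; cat > h.py <<'E'
import numpy as np,cv2
from scipy.spatial.transform import Rotation as R
from cell import ctrl
def shot(n,save=None):
    s=ctrl.read_state(); p=ctrl.get_image(n); p['st']=s
    if save: cv2.imwrite('pics/'+save,p['img'][:,:,::-1])
    return p
def rot(o):
    o=np.array(o,float)
    if o.shape==(3,3): return o
    return R.from_euler('xyz',o).as_matrix() if o.size==3 else R.from_quat(o).as_matrix()
def cloud(p):
    "world xyz per pixel (fixed cameras)"
    v,u=np.mgrid[0:420,0:560]; d=p['depth'].astype(float)
    if 'hand_eye' in p:
        a,b=(u-p['cx'])/p['fx'],(v-p['cy'])/p['fy']; r=np.hypot(a,b)+1e-9
        c=np.dstack([a/r*np.tan(r)*d,b/r*np.tan(r)*d,d])
        H=np.array(p['hand_eye']); c=c@H[:3,:3].T+H[:3,3]
        w=c@rot(p['st']['tool_rot']).T+np.array(p['st']['eef_pos'])
    else:
        c=np.dstack([(u-p['cx'])/p['fx']*d,(v-p['cy'])/p['fy']*d,d])
        w=c@rot(p['orientation']).T+np.array(p['position'])
    w[d==0]=np.nan
    return w
E
python3 - <<'E'
from h import *
for n in('scene','top'):
    p=shot(n,n+'0.png'); print(n,p['position'],p['orientation'],p['fx'],p['cx'],p['cy'])
    w=cloud(p); print(np.nanmedian(w.reshape(-1,3),0))
    for t in('blank1_mid','block1','lever1','box','lid_knob','mat','chuck_form','turned_bowl'):
        for r in ctrl.trace(p,t): 
            if r['score']>.2: print(t,round(r['score'],2),np.round(r['extent']),np.round(np.nanmedian(w[r['pixels']],0)))
print(ctrl.read_state())
E
```

```text
pics
scene [1310.68694911  140.6325175  1018.53697559] [-2.39277595 -0.01996099  1.79179395] 507.15261777848485 288.20675914470485 213.48565028321175
[375.95257079 -59.67082165   0.89703011]
blank1_mid 0.77 [367. 271.  22.  16.] [616. 182. 110.]
blank1_mid 0.68 [445. 272.  62.  86.] [566. 346.  66.]
block1 0.83 [364. 273.  47.  92.] [623. 182.  73.]
block1 0.75 [160. 227.  75.  80.] [ 581. -332.   60.]
block1 0.74 [444. 271.  60.  83.] [566. 346.  64.]
lever1 0.94 [440. 244.  20.  27.] [446. 342.  72.]
lever1 0.9 [374. 243.  14.  27.] [485. 185.  72.]
lever1 0.61 [174. 200.  24.  26.] [ 461. -341.   72.]
lever1 0.61 [296. 258.  60.  69.] [557.   8.  28.]
lever1 0.42 [444. 273.  61.  85.] [568. 346.  66.]
box 0.98 [219. 241.  66.  77.] [ 624. -162.   49.]
lid_knob 0.7 [372. 243.  21.  23.] [483. 185.  72.]
lid_knob 0.6 [221. 219.  68.  72.] [ 538. -183.  110.]
mat 0.96 [298. 261.  62.  70.] [556.   8.  28.]
mat 0.92 [213. 146.  48.  47.] [ 191. -323.   28.]
chuck_form 0.98 [321. 360.  46.  51.] [817. 119.  51.]
chuck_form 0.48 [218. 241.  67.  76.] [ 624. -162.   49.]
turned_bowl 0.57
[... 1046 characters left out ...]
90. 184.  67.]
{'clock': 0.9, 'qpos': array([ 1.20920374,  0.62836203,  0.03847501,  1.51741214, -0.02700534,
        0.99631239, -0.01997232]), 'qd': array([-0.00101665,  0.0012065 , -0.00087924, -0.0013681 ,  0.00160996,
        0.00032658, -0.00039848]), 'tau': array([-2.18379382e-04, -5.63262391e+01,  1.22529466e+00, -1.93784094e+01,
        1.09160040e-02,  1.61702967e-03, -2.97766132e-07]), 'eef_pos': array([ 189.51916123, -621.76491087,  194.93369767]), 'tool_rot': array([ 3.14157014e+00, -5.75049500e-05,  2.95812303e-01]), 'force': array([ 0.67451857, -0.96417038,  0.06333695]), 'torque': array([-0.04356088, -0.00587716, -0.04203786]), 'gripper_force': 0.0, 'width': 85.3520530939986}
```

View pics/top0.png

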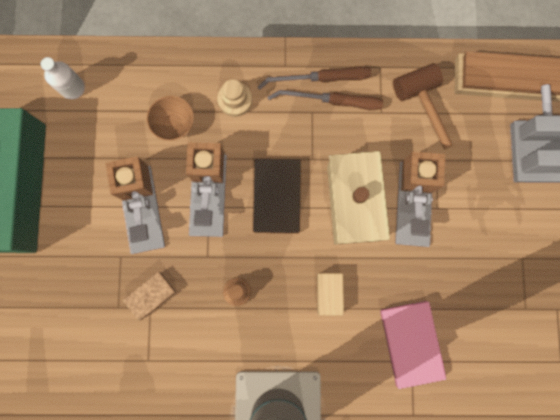

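View pics/scene0.png

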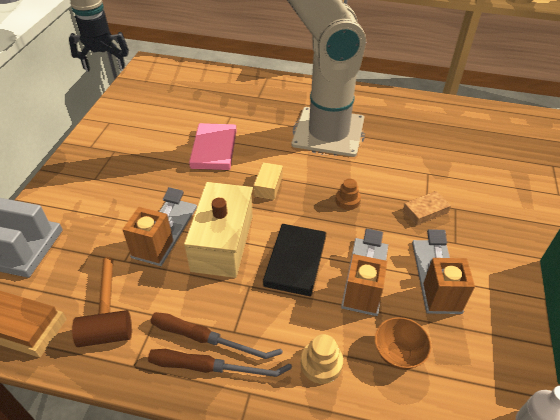

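The top view shows three pale discs, in the blocks at (124,175), (203,159) and (427,170). The lidded box is at (360,197). Two things have the mat's shape: a black one at (277,195) and a pink one at (413,345). The black one fits "black rubber". I'll measure the poses and confirm the mat in a crop.

```bash
cat >> h.py <<'E'
def rect(w,m,z0,z1,c=None,r=None):
    "min-area rect in world xy of masked points with z in range"
    k=(w[...,2]>z0)&(w[...,2]<z1)
    if m is not None: k&=m
    if c is not None: k&=np.hypot(w[...,0]-c[0],w[...,1]-c[1])<r
    q=w[k]; 
    if len(q)<6: return None
    b=cv2.minAreaRect(q[:,:2].astype(np.float32))
    return np.round(b[0],1),np.round(b[1],1),round(b[2],1),len(q),np.round(np.median(q,0),1)
E
python3 - <<'E'
from h import *
p=shot('top'); w=cloud(p); s=shot('scene'); ws=cloud(s)
im=p['img']; g=im.mean(2)
for n,W,I in(('top',w,im),('scene',ws,s['img'])):
    print(n)
    print('lid',rect(W,None,102,118,(530,-170),150)); print('knob',rect(W,None,140,165,(530,-180),110))
    print('mat',rect(W,I.max(2)<75,15,40,(530,5),150))
    for nm,b,pd in(('A',(620,348),(446,342)),('B',(618,182),(487,184)),('C',(590,-340),(465,-343))):
        print(nm,'top',rect(W,None,103,120,b,70),'pad',rect(W,None,60,82,pd,45)); 
        print('   base',rect(W,None,4,30,((b[0]+pd[0])/2-30,(b[1]+pd[1])/2),95))
c=np.vstack([cv2.resize(im[140:260,220:470],(750,360),interpolation=2),cv2.resize(im[290:395,300:550],(750,230))])
cv2.imwrite('pics/crop1.png',c[:,:,::-1])
E
```

```text
top
lid (array([ 522.6, -223.1]), array([212.4, 194. ]), 4.9, 4350, array([ 515.4, -186.8,  108.6]))
knob (array([ 518.6, -186.8]), array([33. , 33.9]), 1.4, 187, array([ 518.5, -187.2,  148. ]))
mat (array([536.9,   5.6]), array([113.1, 185.6]), 89.7, 3168, array([536. ,   5.1,  26.5]))
A top (array([576.2, 369.7]), array([62.5, 77.7]), 12.3, 554, array([582. , 363.2, 109.6])) pad (array([436.6, 340.2]), array([46.8, 43.6]), 10.0, 305, array([433.4, 338.9,  72.2]))
   base (array([489.5, 337.2]), array([155.4, 181.9]), 42.5, 1107, array([477.6, 329.4,  10.7]))
B top (array([609.2, 182.9]), array([78.9, 79.6]), 89.1, 895, array([608. , 181.9, 109.7])) pad (array([474.1, 185.7]), array([43.9, 45. ]), 88.2, 299, array([470.6, 185.1,  73.2]))
   base (array([509.2, 177.4]), array([160.7, 185.4]), 20.7, 1275, array([503.7, 172. ,  10.6]))
C top (array([ 587.2, -352.8]), array([79.5, 78.8]), 85.4, 918, array([ 586.9, -352.7,  109.8])) pad (array([ 453.7, -341.2]), array([43.4, 46.2]), 85.8, 298, array([ 450.9, -340.2,   72.8]))
   base (array([ 481.9, -345.4]), array([155.2, 161.1]), 64.4
[... 480 characters left out ...]
289, array([440.2, 339.3,  73.8]))
   base (array([488. , 315.6]), array([123.2, 185.4]), 66.2, 761, array([463.7, 322.4,  12.4]))
B top (array([612.5, 182.3]), array([78.1, 82.5]), 88.4, 973, array([615.3, 182.8, 111.5])) pad (array([481.9, 185.3]), array([43.7, 52.5]), 87.7, 291, array([479.5, 185.2,  73.7]))
   base (array([513.7, 184.8]), array([167.6, 179.6]), 8.2, 501, array([472.7, 172.2,  12.2]))
C top (array([ 590.9, -352.6]), array([81.6, 82.6]), 85.8, 857, array([ 594.7, -352.4,  111.2])) pad (array([ 459. , -340.9]), array([47.7, 47.5]), 87.6, 251, array([ 458.2, -341. ,   72.8]))
   base (array([ 483.8, -320.9]), array([180.9, 112. ]), 36.0, 713, array([ 472.7, -317.6,   12.2]))
```

View pics/crop1.png

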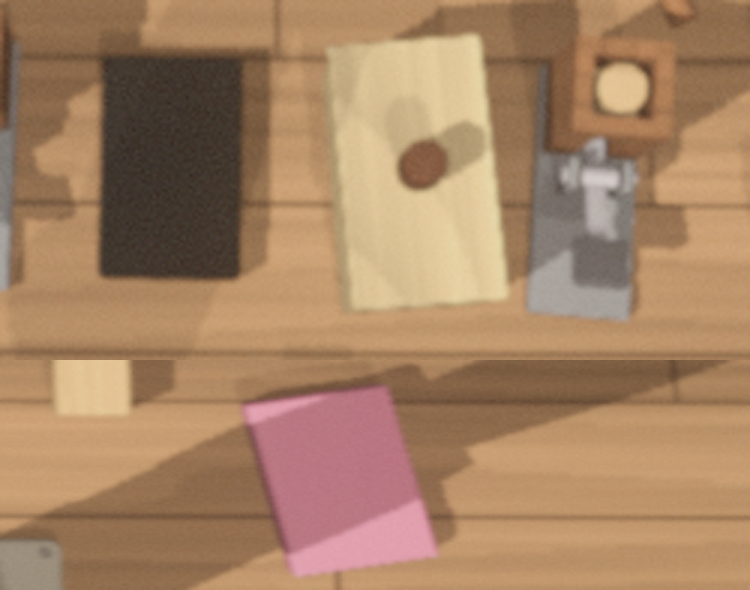

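The crop confirms it: the black slab is the mat, at about (539,6), and the pink one is a look-alike. Next is the plan for moving over the knob.

```bash
cat >> h.py <<'E'
def go(x,y,z,yaw,frm=None):
    "shares to reach world pose (tool down), yaw in deg"
    s=ctrl.read_state(); p=np.array(s['eef_pos']) if frm is None else np.array(frm[:3],float); 
    T=rot(s['tool_rot']) if frm is None else R.from_euler('xyz',[180,0,frm[3]],degrees=True).as_matrix()
    t=T.T@(np.array([x,y,z])-p)/300
    G=R.from_euler('xyz',[180,0,yaw],degrees=True).as_matrix()
    print('to',(x,y,z,yaw),'t',np.round(t,3),'w',np.round(R.from_matrix(T.T@G).as_rotvec()/(np.pi/2),3))
E
python3 - <<'E'
from h import *
go(370,-430,290,10); go(521,-187,240,4.9,(370,-430,290,10))
p=shot('top'); w=cloud(p)
print('A top',rect(w,None,103,120,(575,367),62))
E
```

```text
to (370, -430, 290, 10) t [ 0.762 -0.436 -0.317] w [-0.    -0.     0.077]
to (521, -187, 240, 4.9) t [ 0.636 -0.71   0.167] w [ 0.    -0.     0.057]
A top (array([567.5, 368.4]), array([80.2, 79.4]), 12.3, 927, array([567.2, 368.2, 109.9]))
```

Call:
{"method": "jog_arm", "body": {"plan": [{"tz": -0.317}, {"tx": 0.762, "ty": -0.436, "tz": -0.317, "wz": 0.077}, {"tx": 0.762, "ty": -0.436, "tz": -0.317, "wz": 0.077}, {"tx": 0.762, "ty": -0.436, "tz": -0.317, "wz": 0.077}, {"tx": 0.762, "ty": -0.436, "tz": -0.317, "wz": 0.077}, {"tx": 0.762, "ty": -0.436, "tz": -0.317, "wz": 0.077}, {"tx": 0.762, "ty": -0.436, "tz": -0.317, "wz": 0.077}, {"tx": 0.762, "ty": -0.436, "tz": -0.317, "wz": 0.077}, {"tx": 0.762, "ty": -0.436, "tz": -0.317, "wz": 0.077}]}}

```text
invalid input at $.plan[0]: expected keys tx, ty, tz, wx, wy, wz, claw
```

Call:
{"method": "jog_arm", "body": {"plan": [{"tx": 0.636, "ty": -0.71, "tz": 0.167, "wz": 0.057}, {"tx": 0.636, "ty": -0.71, "tz": 0.167, "wz": 0.057}, {"tx": 0.636, "ty": -0.71, "tz": 0.167, "wz": 0.057}, {"tx": 0.636, "ty": -0.71, "tz": 0.167, "wz": 0.057}, {"tx": 0.636, "ty": -0.71, "tz": 0.167, "wz": 0.057}, {"tx": 0.636, "ty": -0.71, "tz": 0.167, "wz": 0.057}, {"tx": 0.636, "ty": -0.71, "tz": 0.167, "wz": 0.057}, {"tx": 0.636, "ty": -0.71, "tz": 0.167, "wz": 0.057}, {"tx": 0.636, "ty": -0.71, "tz": 0.167, "wz": 0.057}]}}

```text
invalid input at $.plan[0]: expected keys tx, ty, tz, wx, wy, wz, claw
```

```bash
python3 - <<'E'
from h import *
p=shot('wrist','w1.png'); w=cloud(p); print(p['st']['eef_pos'],p['st']['tool_rot'])
print('knob',rect(w,None,140,165,(521,-187),60)); print('lid',rect(w,None,102,118,(521,-187),90))
go(521,-187,120,4.9)
E
```

```text
[ 189.52629814 -621.75813207  194.9042499 ] [-3.14158811e+00 -7.17275067e-05  2.95770567e-01]
knob None
lid None
to (521, -187, 120, 4.9) t [ 1.48  -1.064  0.25 ] w [ 0.    -0.     0.134]
```

View pics/w1.png

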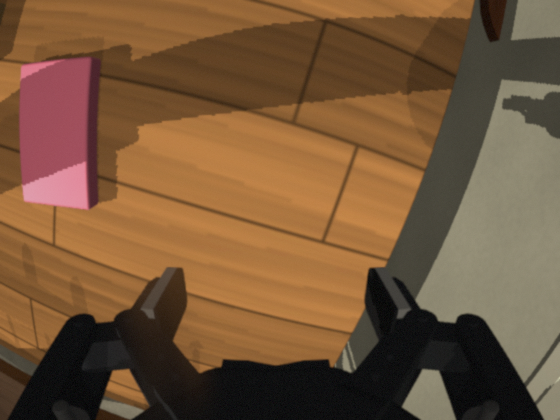

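The call was refused because every key is required, so the arm hasn't moved. The wrist picture only shows the pink slab at (60,130) and the bench edge.

Call:
{"method": "jog_arm", "body": {"plan": [{"tx": 0, "ty": 0, "tz": -0.317, "wx": 0, "wy": 0, "wz": 0, "claw": 0}, {"tx": 0.762, "ty": -0.436, "tz": -0.317, "wx": 0, "wy": 0, "wz": 0.077, "claw": 0}, {"tx": 0.762, "ty": -0.436, "tz": -0.317, "wx": 0, "wy": 0, "wz": 0.077, "claw": 0}, {"tx": 0.762, "ty": -0.436, "tz": -0.317, "wx": 0, "wy": 0, "wz": 0.077, "claw": 0}, {"tx": 0.762, "ty": -0.436, "tz": -0.317, "wx": 0, "wy": 0, "wz": 0.077, "claw": 0}, {"tx": 0.762, "ty": -0.436, "tz": -0.317, "wx": 0, "wy": 0, "wz": 0.077, "claw": 0}, {"tx": 0.762, "ty": -0.436, "tz": -0.317, "wx": 0, "wy": 0, "wz": 0.077, "claw": 0}, {"tx": 0.762, "ty": -0.436, "tz": -0.317, "wx": 0, "wy": 0, "wz": 0.077, "claw": 0}, {"tx": 0.762, "ty": -0.436, "tz": -0.317, "wx": 0, "wy": 0, "wz": 0.077, "claw": 0}]}}

```text
clock: 2.0
eef_pos: [369.4, -430.6, 290.1]
tool_rot: [3.141, 0.001, 0.175]
force: [-0.4, 0.8, 0.1]
width: 85.6
gripper_force: 0.0
```

Call:
{"method": "jog_arm", "body": {"plan": [{"tx": 0.636, "ty": -0.71, "tz": 0.167, "wx": 0, "wy": 0, "wz": 0.057, "claw": 0}, {"tx": 0.636, "ty": -0.71, "tz": 0.167, "wx": 0, "wy": 0, "wz": 0.057, "claw": 0}, {"tx": 0.636, "ty": -0.71, "tz": 0.167, "wx": 0, "wy": 0, "wz": 0.057, "claw": 0}, {"tx": 0.636, "ty": -0.71, "tz": 0.167, "wx": 0, "wy": 0, "wz": 0.057, "claw": 0}, {"tx": 0.636, "ty": -0.71, "tz": 0.167, "wx": 0, "wy": 0, "wz": 0.057, "claw": 0}, {"tx": 0.636, "ty": -0.71, "tz": 0.167, "wx": 0, "wy": 0, "wz": 0.057, "claw": 0}, {"tx": 0.636, "ty": -0.71, "tz": 0.167, "wx": 0, "wy": 0, "wz": 0.057, "claw": 0}, {"tx": 0.636, "ty": -0.71, "tz": 0.167, "wx": 0, "wy": 0, "wz": 0.057, "claw": 0}, {"tx": 0.636, "ty": -0.71, "tz": 0.167, "wx": 0, "wy": 0, "wz": 0.057, "claw": 0}, {"tx": 0.636, "ty": -0.71, "tz": 0.167, "wx": 0, "wy": 0, "wz": 0.057, "claw": 0}]}}

```text
clock: 3.0
eef_pos: [519.9, -189.8, 240.1]
tool_rot: [3.14, 0.0, 0.081]
force: [0.8, -0.3, 0.2]
width: 85.5
gripper_force: 0.0
```

```bash
python3 - <<'E'
from h import *
p=shot('wrist','w2.png'); w=cloud(p); print(p['st']['eef_pos'],p['st']['tool_rot'],p['st']['clock'])
for z in((100,118),(125,140),(140,165)): print(z,rect(w,None,*z,(521,-187),50))
print('block C',rect(w,None,103,120,(588,-352),60))
go(521,-187,120,4.9)
E
```

```text
[ 519.88919279 -189.78713583  240.10764949] [3.14042783e+00 2.45227000e-04 8.10197701e-02] 3.0
(100, 118) (array([ 520.9, -186.8]), array([99.5, 99.5]), 32.4, 6342, array([ 528. , -185.3,  110.5]))
(125, 140) (array([ 533.4, -187.2]), array([12.2, 33.9]), 4.6, 117, array([ 537.4, -186.8,  132.9]))
(140, 165) (array([ 522.2, -188.2]), array([34.9, 34.6]), 51.3, 1330, array([ 523.2, -188.1,  150.4]))
block C (array([ 589.9, -353.1]), array([79.7, 78.6]), 85.8, 4317, array([ 590.2, -348.5,  111.8]))
to (521, -187, 120, 4.9) t [ 0.004 -0.008  0.4  ] w [ 0.001 -0.    -0.002]
```

View pics/w2.png

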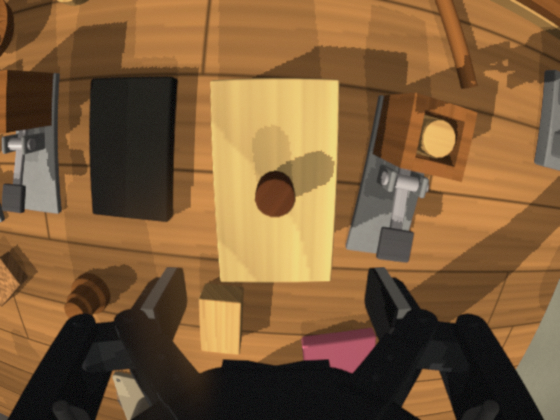

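The wrist view shows the knob at (275,193), which works out to (522,-188) mm. I'll descend and grip.

Call:
{"method": "jog_arm", "body": {"plan": [{"tx": 0.008, "ty": -0.006, "tz": 0.15, "wx": 0, "wy": 0, "wz": 0, "claw": 0}, {"tx": 0.008, "ty": -0.006, "tz": 0.28, "wx": 0, "wy": 0, "wz": 0, "claw": 0}, {"tx": 0.008, "ty": -0.006, "tz": 0.36, "wx": 0, "wy": 0, "wz": 0, "claw": 0}, {"tx": 0.008, "ty": -0.006, "tz": 0.4, "wx": 0, "wy": 0, "wz": 0, "claw": 0}, {"tx": 0.008, "ty": -0.006, "tz": 0.4, "wx": 0, "wy": 0, "wz": 0, "claw": 0}, {"tx": 0.008, "ty": -0.006, "tz": 0.4, "wx": 0, "wy": 0, "wz": 0, "claw": 1}, {"tx": 0.008, "ty": -0.006, "tz": 0.4, "wx": 0, "wy": 0, "wz": 0, "claw": 1}, {"tx": 0.008, "ty": -0.006, "tz": 0.4, "wx": 0, "wy": 0, "wz": 0, "claw": 1}, {"tx": 0.008, "ty": -0.006, "tz": 0.4, "wx": 0, "wy": 0, "wz": 0, "claw": 1}, {"tx": 0.008, "ty": -0.006, "tz": 0.4, "wx": 0, "wy": 0, "wz": 0, "claw": 1}, {"tx": 0.008, "ty": -0.006, "tz": 0.4, "wx": 0, "wy": 0, "wz": 0, "claw": 1}]}}

```text
clock: 4.15
eef_pos: [523.3, -185.1, 120.2]
tool_rot: [3.141, -0.0, 0.085]
force: [0.8, 0.6, 0.0]
width: 0.3
gripper_force: 0.0
```

```bash
python3 - <<'E'
from h import *
p=shot('wrist'); q=shot('top'); w=cloud(p); wq=cloud(q); print(p['st']['width'],p['st']['eef_pos'],p['st']['force'])
print('knob w',rect(w,None,125,165,(521,-187),130))
im=np.hstack([p['img'],q['img'][:,250:490]])
cv2.imwrite('pics/w3.png',im[:,:,::-1])
E
```

```text
0.32235958817713734 [ 523.28758578 -185.07212256  120.16593575] [0.79111277 0.55298661 0.04657364]
knob w (array([ 528.4, -189.4]), array([35.2, 22.4]), 75.9, 2473, array([ 533.5, -188.1,  149.7]))
```

View pics/w3.png

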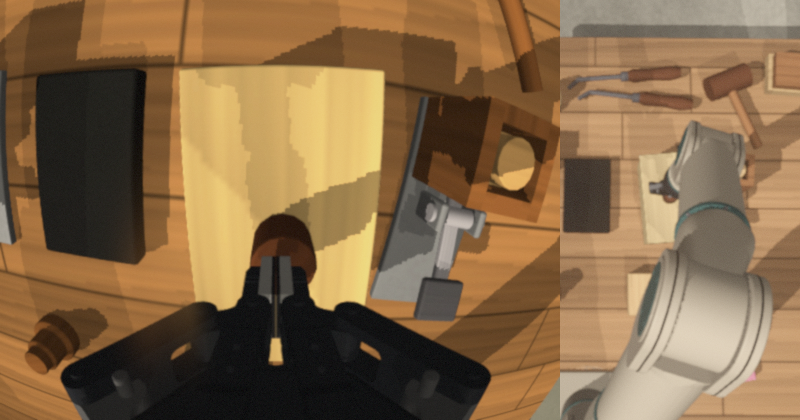

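```bash
python3 - <<'E'
from h import *
p=shot('wrist'); w=cloud(p)
k=(w[...,2]>104)&(w[...,2]<116)&(w[...,1]>-260)&(w[...,1]<-120)&(w[...,0]<680)
q=w[k]; print('plate',q.min(0),q.max(0))
k=(w[...,2]>143)&(w[...,2]<160)&(abs(w[...,1]+187)<40)&(w[...,0]>500)
print('knobtop',w[k].min(0),w[k].max(0),k.sum())
for v in(200,220,235,250,262,270,290,310,350): print(v,[np.round(w[v,u]).tolist()+[round(float(p['depth'][v,u]))] for u in(260,275,283)])
print(p['hand_eye'],p['fx'],p['cx'],p['cy'])
E
```

```text
plate [ 416.07123765 -252.83821682  107.19748847] [ 632.22877125 -120.05407958  115.99751481]
knobtop [ 512.5986882  -205.8816576   143.01280127] [ 539.90695389 -170.39750649  159.98260951] 1715
200 [[545.0, -173.0, 110.0, 197], [546.0, -182.0, 110.0, 197], [547.0, -187.0, 112.0, 194]]
220 [[533.0, -174.0, 111.0, 200], [538.0, -183.0, 124.0, 186], [540.0, -187.0, 127.0, 183]]
235 [[533.0, -175.0, 135.0, 177], [538.0, -183.0, 146.0, 165], [539.0, -187.0, 148.0, 163]]
250 [[531.0, -176.0, 150.0, 163], [532.0, -183.0, 151.0, 162], [532.0, -187.0, 151.0, 162]]
262 [[524.0, -176.0, 150.0, 165], [534.0, -183.0, 168.0, 145], [534.0, -187.0, 168.0, 146]]
270 [[529.0, -177.0, 168.0, 147], [533.0, -183.0, 175.0, 139], [533.0, -187.0, 174.0, 140]]
290 [[533.0, -177.0, 192.0, 122], [533.0, -183.0, 192.0, 123], [534.0, -186.0, 192.0, 123]]
310 [[534.0, -178.0, 207.0, 108], [526.0, -184.0, 195.0, 122], [535.0, -186.0, 207.0, 108]]
350 [[536.0, -179.0, 229.0, 87], [428.0, -192.0, 111.0, 232], [515.0, -188.0, 205.0, 116]]
[[ 2.91875418e-04 -9.52546179e-01 -3.04393974e-01  7.72760167e+01]
 [ 9.99999537e-01  5.57266802e-04 -7.84992806e-04 -9.38249538e-01]
 [ 9.17370554e-04 -3.04393604e-01  9.52545900e-01 -1.79457424e+02]
 [ 0.00000000e+00  0.00000000e+00  0.00000000e+00  1.00000000e+00]] 325.19226210127806 275.32670323557306 210.2476467735291
```

```bash
python3 - <<'E'
from h import *
p=shot('scene'); w=cloud(p)
im=p['img'][120:290,120:340]; cv2.imwrite('pics/s1.png',cv2.resize(im,(770,595),interpolation=cv2.INTER_CUBIC)[:,:,::-1])
for v in range(190,232,3): print(v,[np.round(w[v,u]).tolist() for u in(216,219,222)])
E
```

```text
190 [[536.0, -186.0, 204.0], [535.0, -179.0, 205.0], [536.0, -171.0, 207.0]]
193 [[534.0, -187.0, 192.0], [531.0, -181.0, 190.0], [528.0, -175.0, 189.0]]
196 [[533.0, -189.0, 181.0], [531.0, -182.0, 181.0], [531.0, -175.0, 182.0]]
199 [[535.0, -189.0, 172.0], [534.0, -182.0, 174.0], [530.0, -176.0, 171.0]]
202 [[534.0, -190.0, 162.0], [532.0, -184.0, 161.0], [526.0, -178.0, 157.0]]
205 [[532.0, -192.0, 149.0], [531.0, -185.0, 150.0], [527.0, -179.0, 147.0]]
208 [[542.0, -189.0, 149.0], [541.0, -181.0, 151.0], [534.0, -177.0, 145.0]]
211 [[541.0, -190.0, 138.0], [538.0, -183.0, 137.0], [535.0, -177.0, 135.0]]
214 [[542.0, -190.0, 129.0], [540.0, -184.0, 128.0], [536.0, -178.0, 126.0]]
217 [[538.0, -193.0, 113.0], [539.0, -185.0, 116.0], [536.0, -179.0, 114.0]]
220 [[545.0, -191.0, 110.0], [539.0, -186.0, 105.0], [544.0, -176.0, 113.0]]
223 [[556.0, -187.0, 112.0], [550.0, -182.0, 107.0], [550.0, -174.0, 110.0]]
226 [[565.0, -184.0, 113.0], [560.0, -179.0, 108.0], [561.0, -171.0, 111.0]]
229 [[573.0, -182.0, 111.0], [571.0, -175.0, 110.0], [569.0, -168.0, 111.0]]
```

View pics/s1.png

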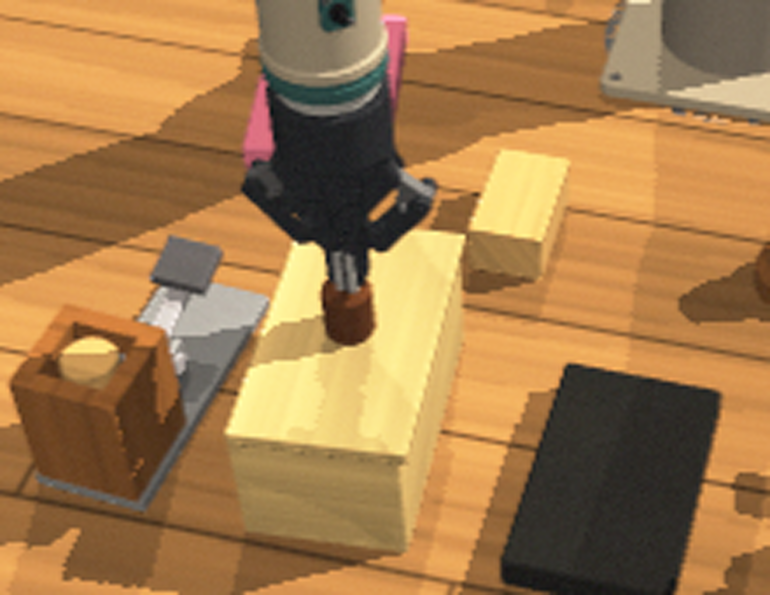

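The fingers closed just above the knob top, with the tips at about z=157 and not at the reported TCP z of 120. I'll open and measure where the fingertips really are in tool coordinates.

Call:
{"method": "jog_arm", "body": {"plan": [{"tx": 0, "ty": 0, "tz": -0.1, "wx": 0, "wy": 0, "wz": 0, "claw": 1}, {"tx": 0, "ty": 0, "tz": -0.1, "wx": 0, "wy": 0, "wz": 0, "claw": 1}]}}

```text
clock: 4.55
eef_pos: [525.4, -185.9, 152.6]
tool_rot: [3.139, -0.005, 0.085]
force: [0.1, -0.3, 0.7]
width: 0.1
gripper_force: 0.0
```

```bash
python3 - <<'E'
from h import *
p=shot('wrist'); w=cloud(p); T=rot(p['st']['tool_rot']); t=(w-np.array(p['st']['eef_pos']))@T
print(p['st']['eef_pos'],p['st']['width'])
k=(t[...,2]>-75)&(t[...,2]<-10)&(abs(t[...,1])<60)&(abs(t[...,0])<30)
q=t[k]; print(len(q))
for lo in range(-75,-5,5):
    a=q[(q[:,2]>lo)&(q[:,2]<=lo+5)]; 
    if len(a): print(lo,len(a),np.round(a.min(0),1),np.round(a.max(0),1))
s=shot('scene'); w=cloud(s); k=(abs(w[...,0]-523)<25)&(abs(w[...,1]+186)<25)&(w[...,2]>154); q=w[k]; print('scene low finger z',np.sort(q[:,2])[:8])
E
```

```text
[ 525.42799418 -185.88995791  152.63280409] 0.12288421261294455
2427
-75 592 [-12.1  -7.7 -75. ] [ 11.5   5.4 -70. ]
-70 336 [  5.1 -14.5 -69.9] [ 11.4  12.5 -65. ]
-65 396 [  5.8 -14.4 -65. ] [ 11.1  12.6 -60. ]
-60 343 [  5.7 -14.8 -60. ] [ 11.3  12.4 -55.1]
-55 328 [  5.4 -14.8 -55. ] [ 11.4  12.4 -50. ]
-50 290 [  5.3 -14.4 -50. ] [ 11.6  12.  -45. ]
-45 142 [  5.8 -12.5 -45. ] [ 11.   10.9 -40.2]
scene low finger z [154.09816997 188.19334007 191.38236792 192.13992729 192.90555658
 193.13998735 193.43420325 194.13262877]
```

The real fingertips end about 41 mm behind the reported TCP, so I'll allow for that from here on. Now I'll open, descend to TCP z≈75 and grip.

Call:
{"method": "jog_arm", "body": {"plan": [{"tx": -0.005, "ty": 0.01, "tz": 0, "wx": 0, "wy": 0, "wz": 0, "claw": 0}, {"tx": -0.005, "ty": 0.01, "tz": 0, "wx": 0, "wy": 0, "wz": 0, "claw": 0}, {"tx": -0.005, "ty": 0.01, "tz": 0, "wx": 0, "wy": 0, "wz": 0, "claw": 0}, {"tx": -0.005, "ty": 0.01, "tz": 0, "wx": 0, "wy": 0, "wz": 0, "claw": 0}, {"tx": -0.005, "ty": 0.01, "tz": 0, "wx": 0, "wy": 0, "wz": 0, "claw": 0}, {"tx": -0.005, "ty": 0.01, "tz": 0, "wx": 0, "wy": 0, "wz": 0, "claw": 0}, {"tx": -0.005, "ty": 0.01, "tz": 0.1, "wx": 0, "wy": 0, "wz": 0, "claw": 0}, {"tx": -0.005, "ty": 0.01, "tz": 0.17, "wx": 0, "wy": 0, "wz": 0, "claw": 0}, {"tx": -0.005, "ty": 0.01, "tz": 0.22, "wx": 0, "wy": 0, "wz": 0, "claw": 0}, {"tx": -0.005, "ty": 0.01, "tz": 0.25, "wx": 0, "wy": 0, "wz": 0, "claw": 0}, {"tx": -0.005, "ty": 0.01, "tz": 0.25, "wx": 0, "wy": 0, "wz": 0, "claw": 0}]}}

```text
clock: 5.75
eef_pos: [521.1, -187.9, 73.9]
tool_rot: [-3.141, 0.002, 0.085]
force: [-1.0, 0.6, 0.1]
width: 85.5
gripper_force: 0.0
```

Call:
{"method": "jog_arm", "body": {"plan": [{"tx": 0, "ty": 0, "tz": 0, "wx": 0, "wy": 0, "wz": 0, "claw": 1}, {"tx": 0, "ty": 0, "tz": 0, "wx": 0, "wy": 0, "wz": 0, "claw": 1}, {"tx": 0, "ty": 0, "tz": 0, "wx": 0, "wy": 0, "wz": 0, "claw": 1}, {"tx": 0, "ty": 0, "tz": 0, "wx": 0, "wy": 0, "wz": 0, "claw": 1}, {"tx": 0, "ty": 0, "tz": 0, "wx": 0, "wy": 0, "wz": 0, "claw": 1}, {"tx": 0, "ty": 0, "tz": 0, "wx": 0, "wy": 0, "wz": 0, "claw": 1}]}}

```text
clock: 6.35
eef_pos: [522.5, -188.5, 75.9]
tool_rot: [3.141, -0.002, 0.085]
force: [-1.4, -0.4, 5.7]
width: 34.6
gripper_force: 59.5
```

Call:
{"method": "jog_arm", "body": {"plan": [{"tx": 0, "ty": 0, "tz": -0.03, "wx": 0, "wy": 0, "wz": 0, "claw": 1}, {"tx": 0, "ty": 0, "tz": -0.08, "wx": 0, "wy": 0, "wz": 0, "claw": 1}, {"tx": 0, "ty": 0, "tz": -0.16, "wx": 0, "wy": 0, "wz": 0, "claw": 1}, {"tx": 0, "ty": 0, "tz": -0.22, "wx": 0, "wy": 0, "wz": 0, "claw": 1}, {"tx": 0.02, "ty": -0.1, "tz": -0.25, "wx": 0, "wy": 0, "wz": 0.02, "claw": 1}, {"tx": 0.04, "ty": -0.22, "tz": -0.25, "wx": 0, "wy": 0, "wz": 0.054, "claw": 1}, {"tx": 0.06, "ty": -0.34, "tz": -0.25, "wx": 0, "wy": 0, "wz": 0.054, "claw": 1}, {"tx": 0.08, "ty": -0.46, "tz": -0.25, "wx": 0, "wy": 0, "wz": 0.054, "claw": 1}, {"tx": 0.1, "ty": -0.56, "tz": -0.25, "wx": 0, "wy": 0, "wz": 0.054, "claw": 1}, {"tx": 0.111, "ty": -0.62, "tz": -0.25, "wx": 0, "wy": 0, "wz": 0.054, "claw": 1}, {"tx": 0.111, "ty": -0.639, "tz": -0.25, "wx": 0, "wy": 0, "wz": 0.054, "claw": 1}, {"tx": 0.111, "ty": -0.639, "tz": -0.25, "wx": 0, "wy": 0, "wz": 0.054, "claw": 1}]}}

```text
clock: 7.55
eef_pos: [538.3, 6.1, 150.0]
tool_rot: [3.142, 0.001, 0.002]
force: [-0.3, -0.3, -2.2]
width: 35.0
gripper_force: 60.2
```

```bash
python3 - <<'E'
from h import *
p=shot('top'); s=shot('scene'); print(s['st']['eef_pos'],s['st']['width'],s['st']['gripper_force'])
im=np.hstack([s['img'][110:320,130:390],p['img'][110:300,200:450][:, :240] if 0 else cv2.resize(p['img'][110:300,210:470],(260,210))])
cv2.imwrite('pics/s2.png',cv2.resize(im,None,fx=1.5,fy=1.5)[:,:,::-1])
w=cloud(p); print('box rim',rect(w,None,94,106,(522,-188),125))
w=cloud(s); print('box rim',rect(w,None,95,106,(522,-188),125))
go(539,6,14,0)
E
```

```text
[538.35068344   4.63966893 149.97183233] 35.03769704416976 60.2300226688385
box rim (array([ 520.9, -189.4]), array([207. , 116.9]), 4.4, 898, array([ 520.7, -190. ,   98.7]))
box rim (array([ 523.9, -190. ]), array([211.4, 117.7]), 4.4, 813, array([ 543.5, -188.2,   99.8]))
to (539, 6, 14, 0) t [ 0.002 -0.008  0.453] w [ 0.001  0.    -0.001]
```

View pics/s2.png

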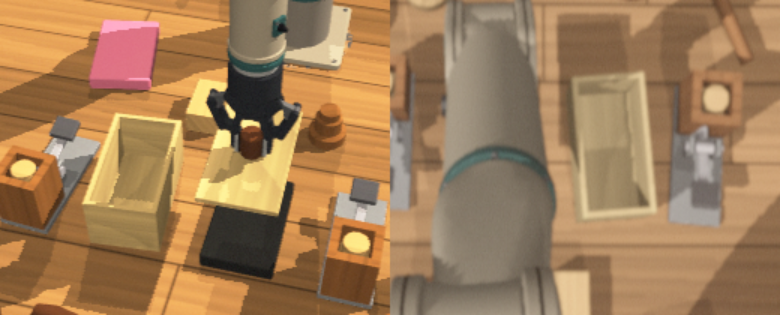

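The lid hangs level over the mat, and the box is open at (522.5,-189.7) with a yaw of 4.4°. I'll lower it and let go.

Call:
{"method": "jog_arm", "body": {"plan": [{"tx": 0, "ty": 0, "tz": 0.12, "wx": 0, "wy": 0, "wz": 0, "claw": 1}, {"tx": 0, "ty": 0, "tz": 0.24, "wx": 0, "wy": 0, "wz": 0, "claw": 1}, {"tx": 0, "ty": 0, "tz": 0.34, "wx": 0, "wy": 0, "wz": 0, "claw": 1}, {"tx": 0, "ty": 0, "tz": 0.4, "wx": 0, "wy": 0, "wz": 0, "claw": 1}, {"tx": 0, "ty": 0, "tz": 0.43, "wx": 0, "wy": 0, "wz": 0, "claw": 1}, {"tx": 0, "ty": 0, "tz": 0.45, "wx": 0, "wy": 0, "wz": 0, "claw": 1}, {"tx": 0, "ty": 0, "tz": 0.458, "wx": 0, "wy": 0, "wz": 0, "claw": 1}, {"tx": 0, "ty": 0, "tz": 0.458, "wx": 0, "wy": 0, "wz": 0, "claw": 1}]}}

```text
clock: 8.45
eef_pos: [539.3, 5.3, 13.1]
tool_rot: [3.141, -0.001, -0.0]
force: [-0.9, -0.2, -2.5]
width: 35.0
gripper_force: 60.2
```

Call:
{"method": "jog_arm", "body": {"plan": [{"tx": 0, "ty": 0, "tz": 0, "wx": 0, "wy": 0, "wz": 0, "claw": 0}, {"tx": 0, "ty": 0, "tz": 0, "wx": 0, "wy": 0, "wz": 0, "claw": 0}, {"tx": 0, "ty": 0, "tz": 0, "wx": 0, "wy": 0, "wz": 0, "claw": 0}, {"tx": 0, "ty": 0, "tz": 0, "wx": 0, "wy": 0, "wz": 0, "claw": 0}, {"tx": 0, "ty": 0, "tz": 0, "wx": 0, "wy": 0, "wz": 0, "claw": 0}, {"tx": 0, "ty": 0, "tz": 0, "wx": 0, "wy": 0, "wz": 0, "claw": 0}, {"tx": 0, "ty": 0, "tz": -0.12, "wx": 0, "wy": 0, "wz": 0, "claw": 0}, {"tx": 0, "ty": 0, "tz": -0.28, "wx": 0, "wy": 0, "wz": 0, "claw": 0}, {"tx": 0, "ty": 0, "tz": -0.44, "wx": 0, "wy": 0, "wz": 0, "claw": 0}, {"tx": 0, "ty": 0, "tz": -0.55, "wx": 0, "wy": 0, "wz": 0, "claw": 0}, {"tx": 0, "ty": 0, "tz": -0.55, "wx": 0, "wy": 0, "wz": 0, "claw": 0}]}}

```text
clock: 9.55
eef_pos: [542.3, 5.7, 182.4]
tool_rot: [-3.141, -0.01, 0.0]
force: [0.4, -0.2, -0.5]
width: 85.8
gripper_force: 0.0
```

```bash
python3 - <<'E'
from h import *
p=shot('wrist'); w=cloud(p); print(p['st']['eef_pos'],p['st']['tool_rot'])
print('knob',rect(w,None,72,100,(539,6),60)); print('plate',rect(w,p['img'].max(2)>120,40,56,(539,6),125))
print('B top',rect(w,None,103,120,(611,182),60),'pad',rect(w,None,60,82,(477,185),45))
E
```

```text
[542.31928555   5.72115339 182.422975  ] [-3.14107497e+00 -1.00056609e-02  3.53245636e-04]
knob (array([539.5,   6.7]), array([34.5, 34.9]), 0.1, 1284, array([540.4,   6.3,  86.3]))
plate (array([538.2,   6.8]), array([122.9, 212.4]), 90.0, 21949, array([556. ,   7.2,  46.5]))
B top (array([610.9, 182.6]), array([79.9, 78.5]), 88.7, 5732, array([611.2, 176.8, 112.1])) pad (array([477.2, 185.1]), array([44. , 45.6]), 0.2, 1354, array([476.7, 182.7,  74.5]))
```

The lid lies on the mat, knob at (539.5,6.7) with its top at 87 mm. Next is block B: I'll move over its pad with the claw shut.

Call:
{"method": "jog_arm", "body": {"plan": [{"tx": -0.05, "ty": -0.14, "tz": 0, "wx": 0, "wy": 0, "wz": 0.013, "claw": 1}, {"tx": -0.1, "ty": -0.28, "tz": 0, "wx": 0, "wy": 0, "wz": 0.013, "claw": 1}, {"tx": -0.15, "ty": -0.42, "tz": 0, "wx": 0, "wy": 0, "wz": 0.013, "claw": 1}, {"tx": -0.19, "ty": -0.54, "tz": 0, "wx": 0, "wy": 0, "wz": 0.013, "claw": 1}, {"tx": -0.213, "ty": -0.597, "tz": 0.1, "wx": 0, "wy": 0, "wz": 0.013, "claw": 1}, {"tx": -0.213, "ty": -0.597, "tz": 0.2, "wx": 0, "wy": 0, "wz": 0.013, "claw": 1}, {"tx": -0.213, "ty": -0.597, "tz": 0.3, "wx": 0, "wy": 0, "wz": 0.013, "claw": 1}, {"tx": -0.213, "ty": -0.597, "tz": 0.4, "wx": 0, "wy": 0, "wz": 0.013, "claw": 1}, {"tx": -0.213, "ty": -0.597, "tz": 0.42, "wx": 0, "wy": 0, "wz": 0.013, "claw": 1}, {"tx": -0.213, "ty": -0.597, "tz": 0.42, "wx": 0, "wy": 0, "wz": 0.013, "claw": 1}]}}

```text
clock: 10.6
eef_pos: [473.3, 184.0, 50.1]
tool_rot: [3.14, 0.004, -0.02]
force: [-0.4, 0.4, 0.4]
width: 0.3
gripper_force: 0.0
```

Call:
{"method": "jog_arm", "body": {"plan": [{"tx": 0, "ty": 0, "tz": 0.05, "wx": 0, "wy": 0, "wz": 0, "claw": 1}, {"tx": 0, "ty": 0, "tz": 0.075, "wx": 0, "wy": 0, "wz": 0, "claw": 1}, {"tx": 0, "ty": 0, "tz": 0.1, "wx": 0, "wy": 0, "wz": 0, "claw": 1}, {"tx": 0, "ty": 0, "tz": 0.12, "wx": 0, "wy": 0, "wz": 0, "claw": 1}, {"tx": 0, "ty": 0, "tz": 0.14, "wx": 0, "wy": 0, "wz": 0, "claw": 1}, {"tx": 0, "ty": 0, "tz": 0.155, "wx": 0, "wy": 0, "wz": 0, "claw": 1}, {"tx": 0, "ty": 0, "tz": 0.17, "wx": 0, "wy": 0, "wz": 0, "claw": 1}, {"tx": 0, "ty": 0, "tz": 0.18, "wx": 0, "wy": 0, "wz": 0, "claw": 1}, {"tx": 0, "ty": 0, "tz": 0.18, "wx": 0, "wy": 0, "wz": 0, "claw": 1}]}}

```text
clock: 11.5
eef_pos: [474.8, 185.0, -0.1]
tool_rot: [-3.141, -0.001, -0.02]
force: [-9.3, 0.4, 30.6]
width: 0.0
gripper_force: 16.3
```

Call:
{"method": "jog_arm", "body": {"plan": [{"tx": 0, "ty": 0, "tz": -0.1, "wx": 0, "wy": 0, "wz": 0, "claw": 1}, {"tx": 0, "ty": 0, "tz": -0.25, "wx": 0, "wy": 0, "wz": 0, "claw": 1}, {"tx": 0, "ty": 0, "tz": -0.4, "wx": 0, "wy": 0, "wz": 0, "claw": 0}, {"tx": 0, "ty": 0, "tz": -0.55, "wx": 0, "wy": 0, "wz": 0, "claw": 0}, {"tx": 0, "ty": 0, "tz": -0.6, "wx": 0, "wy": 0, "wz": 0, "claw": 0}, {"tx": 0, "ty": 0, "tz": -0.6, "wx": 0, "wy": 0, "wz": 0, "claw": 0}]}}

```text
clock: 12.1
eef_pos: [478.5, 185.1, 180.4]
tool_rot: [-3.139, -0.009, -0.021]
force: [0.0, -0.4, -0.3]
width: 58.1
gripper_force: 0.0
```

```bash
python3 - <<'E'
from h import *
p=shot('wrist'); w=cloud(p); print(p['st']['eef_pos'],p['st']['tool_rot'])
s=shot('scene'); ws=cloud(s)
for W in(w,ws): print('boss',rect(W,None,125,160,(611,182.6),40),'pad',rect(W,None,25,60,(473,185),22))
E
```

```text
[478.54291747 185.11414122 180.40135949] [-3.13865241 -0.00862632 -0.02129436]
boss (array([615. , 182.6]), array([39.5, 38.8]), 88.3, 2671, array([613.7, 182.7, 140.7])) pad (array([474. , 185.6]), array([40.8, 42.6]), 0.3, 1293, array([474.6, 185. ,  35.7]))
boss (array([619.2, 182.6]), array([38.6, 38.6]), 37.9, 277, array([622. , 182.2, 140.1])) pad (array([474.3, 185.9]), array([39.8, 40.8]), 7.9, 152, array([476. , 185.2,  35.7]))
```

Pressed: the boss top stands at 141 mm. Now I'll grasp blank B.

Call:
{"method": "jog_arm", "body": {"plan": [{"tx": 0.15, "ty": 0, "tz": 0, "wx": 0, "wy": 0, "wz": 0, "claw": 0}, {"tx": 0.3, "ty": 0, "tz": 0, "wx": 0, "wy": 0, "wz": 0, "claw": 0}, {"tx": 0.42, "ty": 0, "tz": 0, "wx": 0, "wy": 0, "wz": 0, "claw": 0}, {"tx": 0.457, "ty": 0, "tz": 0, "wx": 0, "wy": 0, "wz": 0, "claw": 0}, {"tx": 0.457, "ty": 0, "tz": 0, "wx": 0, "wy": 0, "wz": 0, "claw": 0}, {"tx": 0.457, "ty": 0, "tz": 0, "wx": 0, "wy": 0, "wz": 0, "claw": 0}]}}

```text
clock: 12.8
eef_pos: [610.4, 181.6, 175.4]
tool_rot: [3.14, 0.004, -0.02]
force: [-0.1, 0.1, -0.6]
width: 85.5
gripper_force: 0.0
```

```bash
python3 - <<'E'
from h import *
p=shot('wrist'); w=cloud(p); print(p['st']['eef_pos'],p['st']['tool_rot'],p['st']['width'])
print('boss',rect(w,None,136,160,(611,182.6),40),'top',rect(w,None,105,118,(611,182.6),62))
E
```

```text
[610.36533693 181.5933414  175.44979368] [ 3.14044926  0.00352494 -0.02012051] 85.51962786188844
boss (array([617.2, 182.4]), array([39.3, 38.8]), 55.3, 2463, array([618. , 182.5, 140.9])) top (array([611.2, 183.1]), array([78.3, 78.8]), 88.6, 6103, array([617.7, 183.6, 112.4]))
```

The boss leans about 6 mm toward +x, so I'll grasp at x≈615.

Call:
{"method": "jog_arm", "body": {"plan": [{"tx": 0.01, "ty": 0, "tz": 0.12, "wx": 0, "wy": 0, "wz": 0, "claw": 0}, {"tx": 0.01, "ty": 0, "tz": 0.22, "wx": 0, "wy": 0, "wz": 0, "claw": 0}, {"tx": 0.01, "ty": 0, "tz": 0.3, "wx": 0, "wy": 0, "wz": 0, "claw": 0}, {"tx": 0.01, "ty": 0, "tz": 0.34, "wx": 0, "wy": 0, "wz": 0, "claw": 0}, {"tx": 0.01, "ty": 0, "tz": 0.34, "wx": 0, "wy": 0, "wz": 0, "claw": 0}, {"tx": 0.01, "ty": 0, "tz": 0.34, "wx": 0, "wy": 0, "wz": 0, "claw": 1}, {"tx": 0.01, "ty": 0, "tz": 0.34, "wx": 0, "wy": 0, "wz": 0, "claw": 1}, {"tx": 0.01, "ty": 0, "tz": 0.34, "wx": 0, "wy": 0, "wz": 0, "claw": 1}, {"tx": 0.01, "ty": 0, "tz": 0.34, "wx": 0, "wy": 0, "wz": 0, "claw": 1}, {"tx": 0.01, "ty": 0, "tz": 0.34, "wx": 0, "wy": 0, "wz": 0, "claw": 1}, {"tx": 0.01, "ty": 0, "tz": 0.34, "wx": 0, "wy": 0, "wz": 0, "claw": 1}]}}

```text
clock: 13.95
eef_pos: [615.7, 182.2, 76.8]
tool_rot: [-3.141, -0.002, -0.02]
force: [-0.7, -0.6, 6.1]
width: 38.3
gripper_force: 59.9
```

Call:
{"method": "jog_arm", "body": {"plan": [{"tx": 0, "ty": 0, "tz": -0.03, "wx": 0, "wy": 0, "wz": 0, "claw": 1}, {"tx": 0, "ty": 0, "tz": -0.07, "wx": 0, "wy": 0, "wz": 0, "claw": 1}, {"tx": 0, "ty": 0, "tz": -0.12, "wx": 0, "wy": 0, "wz": 0, "claw": 1}, {"tx": 0, "ty": 0, "tz": -0.2, "wx": 0, "wy": 0, "wz": 0, "claw": 1}, {"tx": 0, "ty": 0, "tz": -0.3, "wx": 0, "wy": 0, "wz": 0, "claw": 1}, {"tx": 0, "ty": 0, "tz": -0.4, "wx": 0, "wy": 0, "wz": 0, "claw": 1}, {"tx": 0, "ty": 0, "tz": -0.4, "wx": 0, "wy": 0, "wz": 0, "claw": 1}]}}

```text
clock: 14.65
eef_pos: [617.4, 182.9, 201.4]
tool_rot: [-3.139, -0.008, -0.02]
force: [-0.1, -0.1, -0.7]
width: 38.3
gripper_force: 60.6
```

Call:
{"method": "jog_arm", "body": {"plan": [{"tx": -0.01, "ty": 0.12, "tz": 0, "wx": 0, "wy": 0, "wz": 0, "claw": 1}, {"tx": -0.02, "ty": 0.26, "tz": 0, "wx": 0, "wy": 0, "wz": -0.03, "claw": 1}, {"tx": -0.03, "ty": 0.4, "tz": 0, "wx": 0, "wy": 0, "wz": -0.062, "claw": 1}, {"tx": -0.04, "ty": 0.54, "tz": 0, "wx": 0, "wy": 0, "wz": -0.062, "claw": 1}, {"tx": -0.05, "ty": 0.68, "tz": 0, "wx": 0, "wy": 0, "wz": -0.062, "claw": 1}, {"tx": -0.06, "ty": 0.8, "tz": 0, "wx": 0, "wy": 0, "wz": -0.062, "claw": 1}, {"tx": -0.06, "ty": 0.9, "tz": 0, "wx": 0, "wy": 0, "wz": -0.062, "claw": 1}, {"tx": -0.06, "ty": 0.9, "tz": 0, "wx": 0, "wy": 0, "wz": -0.062, "claw": 1}]}}

```text
clock: 15.45
eef_pos: [589.8, -94.5, 195.7]
tool_rot: [3.138, 0.002, 0.069]
force: [0.1, -1.0, -0.8]
width: 38.4
gripper_force: 60.7
```

Call:
{"method": "jog_arm", "body": {"plan": [{"tx": -0.02, "ty": 0.14, "tz": 0, "wx": 0, "wy": 0, "wz": 0, "claw": 1}, {"tx": -0.04, "ty": 0.26, "tz": 0, "wx": 0, "wy": 0, "wz": 0, "claw": 1}, {"tx": -0.048, "ty": 0.324, "tz": 0, "wx": 0, "wy": 0, "wz": 0, "claw": 1}, {"tx": -0.048, "ty": 0.324, "tz": 0, "wx": 0, "wy": 0, "wz": 0, "claw": 1}, {"tx": -0.048, "ty": 0.324, "tz": 0, "wx": 0, "wy": 0, "wz": 0, "claw": 1}]}}

```text
clock: 15.95
eef_pos: [584.4, -184.2, 195.4]
tool_rot: [-3.14, 0.001, 0.078]
force: [0.0, 1.5, -0.2]
width: 38.2
gripper_force: 60.7
```

```bash
python3 - <<'E'
from h import *
p=shot('wrist'); w=cloud(p); T=rot(p['st']['tool_rot']); t=(w-np.array(p['st']['eef_pos']))@T
print(p['st']['eef_pos'],p['st']['tool_rot'],p['st']['width'])
for lo in range(-130,-20,10):
    a=t[(t[...,2]>lo)&(t[...,2]<=lo+10)&(abs(t[...,0])<25)&(abs(t[...,1])<90)]
    if len(a): print(lo,len(a),np.round(a.min(0)),np.round(a.max(0)))
s=shot('scene'); ws=cloud(s); k=(abs(ws[...,0]-590)<35)&(abs(ws[...,1]+185)<35)&(ws[...,2]>150); print('blank low z scene',np.sort(ws[k][:,2])[:5])
go(584.3,-185,200,4.4)
E
```

```text
[ 584.37031921 -184.19897623  195.43266291] [-3.13985074e+00  5.71204370e-04  7.78104169e-02] 38.23328379902921
-130 9474 [  -6.  -67. -130.] [  20.   67. -120.]
-120 8440 [ -14.  -64. -120.] [  18.   62. -110.]
-110 4118 [ -14.  -59. -110.] [  18.   58. -100.]
-100 5820 [ -14.  -57. -100.] [ 14.  55. -90.]
-90 2158 [-13. -53. -90.] [ 14.  50. -80.]
-80 1219 [-12. -39. -80.] [ 13.  36. -70.]
-70 6965 [-17. -34. -70.] [ 22.  32. -60.]
-60 1197 [-11. -34. -60.] [ 22.  32. -50.]
-50 809 [  5. -33. -50.] [ 20.  31. -40.]
-40 364 [  5. -21. -40.] [ 19.  18. -30.]
-30 1773 [ -0. -24. -30.] [ 21.  22. -20.]
blank low z scene [188.27599935 188.66002341 188.82513186 189.31457656 189.42961766]
to (584.3, -185, 200, 4.4) t [-0.002  0.007 -0.015] w [-0.001  0.     0.002]
```

The blank is held with its foot about 7 mm below the TCP. The knuckles limit the depth to TCP≈26, so it gets a short drop, and I'll only part-open the claw inside the box.

Call:
{"method": "jog_arm", "body": {"plan": [{"tx": 0, "ty": 0.003, "tz": 0.12, "wx": 0, "wy": 0, "wz": 0, "claw": 1}, {"tx": 0, "ty": 0.003, "tz": 0.24, "wx": 0, "wy": 0, "wz": 0, "claw": 1}, {"tx": 0, "ty": 0.003, "tz": 0.36, "wx": 0, "wy": 0, "wz": 0, "claw": 1}, {"tx": 0, "ty": 0.003, "tz": 0.48, "wx": 0, "wy": 0, "wz": 0, "claw": 1}, {"tx": 0, "ty": 0.003, "tz": 0.55, "wx": 0, "wy": 0, "wz": 0, "claw": 1}, {"tx": 0, "ty": 0.003, "tz": 0.565, "wx": 0, "wy": 0, "wz": 0, "claw": 1}, {"tx": 0, "ty": 0.003, "tz": 0.565, "wx": 0, "wy": 0, "wz": 0, "claw": 1}, {"tx": 0, "ty": 0.003, "tz": 0.565, "wx": 0, "wy": 0, "wz": 0, "claw": 0.4}, {"tx": 0, "ty": 0.003, "tz": 0.565, "wx": 0, "wy": 0, "wz": 0, "claw": 0.4}, {"tx": 0, "ty": 0.003, "tz": 0.565, "wx": 0, "wy": 0, "wz": 0, "claw": 0.4}, {"tx": 0, "ty": 0.003, "tz": 0.565, "wx": 0, "wy": 0, "wz": 0, "claw": 0.4}]}}

```text
clock: 17.15
eef_pos: [585.3, -186.8, 26.9]
tool_rot: [3.141, -0.001, 0.077]
force: [-0.8, -0.2, 0.2]
width: 51.4
gripper_force: 0.0
```

Call:
{"method": "jog_arm", "body": {"plan": [{"tx": 0, "ty": 0, "tz": -0.08, "wx": 0, "wy": 0, "wz": 0, "claw": 0.4}, {"tx": 0, "ty": 0, "tz": -0.2, "wx": 0, "wy": 0, "wz": 0, "claw": 0.4}, {"tx": 0, "ty": 0, "tz": -0.34, "wx": 0, "wy": 0, "wz": 0, "claw": 0.4}, {"tx": 0, "ty": 0, "tz": -0.46, "wx": 0, "wy": 0, "wz": 0, "claw": 1}, {"tx": 0, "ty": 0, "tz": -0.5, "wx": 0, "wy": 0, "wz": 0, "claw": 1}, {"tx": 0, "ty": 0, "tz": -0.5, "wx": 0, "wy": 0, "wz": 0, "claw": 1}]}}

```text
clock: 17.75
eef_pos: [586.1, -187.1, 178.3]
tool_rot: [3.14, -0.004, 0.077]
force: [0.6, 0.4, -0.4]
width: 8.0
gripper_force: 0.0
```

```bash
python3 - <<'E'
from h import *
p=shot('wrist','w4.png'); w=cloud(p); print(p['st']['eef_pos'],p['st']['tool_rot'],p['st']['width'])
print('boss in box',rect(w,None,60,95,(584,-185),40))
print('C top',rect(w,None,103,120,(590,-353),60),'pad',rect(w,None,60,82,(456,-341),50))
E
```

```text
[ 586.05845249 -187.06536981  178.33231375] [ 3.14002522 -0.00439022  0.07728149] 7.994776951333306
boss in box (array([ 579.5, -185.6]), array([38.9, 39.2]), 39.0, 1585, array([ 581.7, -185.6,   78.3]))
C top (array([ 589.7, -353. ]), array([79.7, 79.1]), 85.0, 5463, array([ 591.2, -347.2,  111.8])) pad (array([ 465.2, -345.2]), array([49.3, 26.1]), 64.1, 671, array([ 465.4, -344.2,   71.5]))
```

View pics/w4.png

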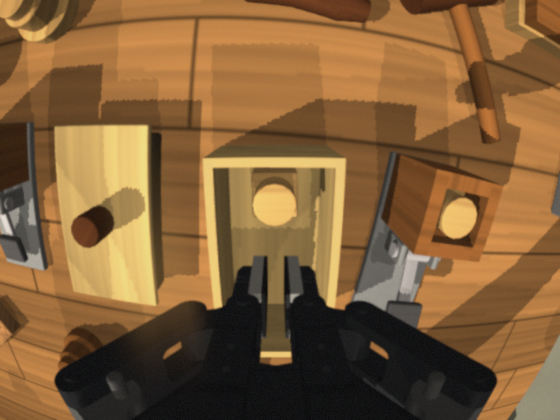

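Blank B stands upright in the box at (273,205), and the lid is still on the mat. Next is block C's pad.

Call:
{"method": "jog_arm", "body": {"plan": [{"tx": -0.1, "ty": 0.1, "tz": 0, "wx": 0, "wy": 0, "wz": 0.05, "claw": 1}, {"tx": -0.2, "ty": 0.2, "tz": 0, "wx": 0, "wy": 0, "wz": 0.104, "claw": 1}, {"tx": -0.3, "ty": 0.3, "tz": 0, "wx": 0, "wy": 0, "wz": 0.104, "claw": 1}, {"tx": -0.4, "ty": 0.4, "tz": 0, "wx": 0, "wy": 0, "wz": 0.104, "claw": 1}, {"tx": -0.46, "ty": 0.46, "tz": 0.06, "wx": 0, "wy": 0, "wz": 0.104, "claw": 1}, {"tx": -0.474, "ty": 0.48, "tz": 0.16, "wx": 0, "wy": 0, "wz": 0.104, "claw": 1}, {"tx": -0.474, "ty": 0.48, "tz": 0.26, "wx": 0, "wy": 0, "wz": 0.104, "claw": 1}, {"tx": -0.474, "ty": 0.48, "tz": 0.36, "wx": 0, "wy": 0, "wz": 0.104, "claw": 1}, {"tx": -0.474, "ty": 0.48, "tz": 0.415, "wx": 0, "wy": 0, "wz": 0.104, "claw": 1}, {"tx": -0.474, "ty": 0.48, "tz": 0.415, "wx": 0, "wy": 0, "wz": 0.104, "claw": 1}, {"tx": -0.474, "ty": 0.48, "tz": 0.415, "wx": 0, "wy": 0, "wz": 0.104, "claw": 1}]}}

```text
clock: 18.9
eef_pos: [453.1, -340.6, 50.4]
tool_rot: [-3.14, 0.002, -0.086]
force: [-0.6, -0.1, 1.1]
width: -0.1
gripper_force: 0.0
```

Call:
{"method": "jog_arm", "body": {"plan": [{"tx": 0, "ty": 0, "tz": 0.05, "wx": 0, "wy": 0, "wz": 0, "claw": 1}, {"tx": 0, "ty": 0, "tz": 0.075, "wx": 0, "wy": 0, "wz": 0, "claw": 1}, {"tx": 0, "ty": 0, "tz": 0.1, "wx": 0, "wy": 0, "wz": 0, "claw": 1}, {"tx": 0, "ty": 0, "tz": 0.12, "wx": 0, "wy": 0, "wz": 0, "claw": 1}, {"tx": 0, "ty": 0, "tz": 0.14, "wx": 0, "wy": 0, "wz": 0, "claw": 1}, {"tx": 0, "ty": 0, "tz": 0.155, "wx": 0, "wy": 0, "wz": 0, "claw": 1}, {"tx": 0, "ty": 0, "tz": 0.17, "wx": 0, "wy": 0, "wz": 0, "claw": 1}, {"tx": 0, "ty": 0, "tz": 0.18, "wx": 0, "wy": 0, "wz": 0, "claw": 1}, {"tx": 0, "ty": 0, "tz": 0.18, "wx": 0, "wy": 0, "wz": 0, "claw": 1}]}}

```text
clock: 19.8
eef_pos: [453.9, -341.8, 0.0]
tool_rot: [3.141, -0.0, -0.087]
force: [-8.8, 2.0, 26.0]
width: -0.2
gripper_force: 13.6
```

Call:
{"method": "jog_arm", "body": {"plan": [{"tx": 0, "ty": 0, "tz": -0.1, "wx": 0, "wy": 0, "wz": 0, "claw": 1}, {"tx": 0, "ty": 0, "tz": -0.25, "wx": 0, "wy": 0, "wz": 0, "claw": 1}, {"tx": 0, "ty": 0, "tz": -0.4, "wx": 0, "wy": 0, "wz": 0, "claw": 0}, {"tx": 0, "ty": 0, "tz": -0.55, "wx": 0, "wy": 0, "wz": 0, "claw": 0}, {"tx": 0.15, "ty": 0, "tz": -0.6, "wx": 0, "wy": 0, "wz": 0, "claw": 0}, {"tx": 0.3, "ty": 0, "tz": -0.6, "wx": 0, "wy": 0, "wz": 0, "claw": 0}, {"tx": 0.42, "ty": 0, "tz": -0.6, "wx": 0, "wy": 0, "wz": 0, "claw": 0}, {"tx": 0.46, "ty": 0, "tz": -0.6, "wx": 0, "wy": 0, "wz": 0, "claw": 0}, {"tx": 0.46, "ty": 0, "tz": -0.6, "wx": 0, "wy": 0, "wz": 0, "claw": 0}, {"tx": 0.46, "ty": 0, "tz": -0.6, "wx": 0, "wy": 0, "wz": 0, "claw": 0}, {"tx": 0.46, "ty": 0, "tz": -0.6, "wx": 0, "wy": 0, "wz": 0, "claw": 0}]}}

```text
clock: 20.9
eef_pos: [590.5, -353.1, 177.4]
tool_rot: [-3.141, 0.001, -0.087]
force: [-0.3, -0.7, 0.8]
width: 85.0
gripper_force: 0.0
```

```bash
cat >> h.py <<'E'
def boss(c):
    p=shot('wrist'); w=cloud(p); print(p['st']['eef_pos'],p['st']['tool_rot'],p['st']['width'],p['st']['clock'])
    print('boss',rect(w,None,136,160,c,45),'top',rect(w,None,105,118,c,62))
E
python3 -c "
from h import *
boss((590,-353)); go(592,-353,76,-5)"
```

```text
[ 590.45830551 -353.09051944  177.40590836] [-3.14137477e+00  6.91884013e-04 -8.67027363e-02] 84.97370936381063 20.9
boss (array([ 588.6, -353.5]), array([39.3, 39.1]), 31.8, 2347, array([ 589.6, -353.4,  141.4])) top (array([ 589.9, -353.2]), array([78.5, 78.9]), 85.3, 6134, array([ 602.3, -353.6,  112.4]))
to (592, -353, 76, -5) t [ 0.005 -0.001  0.339] w [-0.  0.  0.]
```

Call:
{"method": "jog_arm", "body": {"plan": [{"tx": -0.003, "ty": 0, "tz": 0.12, "wx": 0, "wy": 0, "wz": 0, "claw": 0}, {"tx": -0.003, "ty": 0, "tz": 0.22, "wx": 0, "wy": 0, "wz": 0, "claw": 0}, {"tx": -0.003, "ty": 0, "tz": 0.3, "wx": 0, "wy": 0, "wz": 0, "claw": 0}, {"tx": -0.003, "ty": 0, "tz": 0.34, "wx": 0, "wy": 0, "wz": 0, "claw": 0}, {"tx": -0.003, "ty": 0, "tz": 0.34, "wx": 0, "wy": 0, "wz": 0, "claw": 0}, {"tx": -0.003, "ty": 0, "tz": 0.34, "wx": 0, "wy": 0, "wz": 0, "claw": 1}, {"tx": -0.003, "ty": 0, "tz": 0.34, "wx": 0, "wy": 0, "wz": 0, "claw": 1}, {"tx": -0.003, "ty": 0, "tz": 0.34, "wx": 0, "wy": 0, "wz": 0, "claw": 1}, {"tx": -0.003, "ty": 0, "tz": 0.34, "wx": 0, "wy": 0, "wz": 0, "claw": 1}, {"tx": -0.003, "ty": 0, "tz": 0.34, "wx": 0, "wy": 0, "wz": 0, "claw": 1}, {"tx": -0.003, "ty": 0, "tz": 0.34, "wx": 0, "wy": 0, "wz": 0, "claw": 1}]}}

```text
clock: 22.05
eef_pos: [591.6, -353.4, 76.7]
tool_rot: [3.141, -0.002, -0.086]
force: [0.9, -0.9, 5.2]
width: 38.4
gripper_force: 59.8
```

Call:
{"method": "jog_arm", "body": {"plan": [{"tx": 0, "ty": 0, "tz": -0.03, "wx": 0, "wy": 0, "wz": 0, "claw": 1}, {"tx": 0, "ty": 0, "tz": -0.07, "wx": 0, "wy": 0, "wz": 0, "claw": 1}, {"tx": 0, "ty": 0, "tz": -0.12, "wx": 0, "wy": 0, "wz": 0, "claw": 1}, {"tx": 0, "ty": 0, "tz": -0.2, "wx": 0, "wy": 0, "wz": 0, "claw": 1}, {"tx": 0, "ty": 0, "tz": -0.3, "wx": 0, "wy": 0, "wz": 0, "claw": 1}, {"tx": 0, "ty": 0, "tz": -0.4, "wx": 0, "wy": 0, "wz": 0, "claw": 1}, {"tx": 0, "ty": 0, "tz": -0.4, "wx": 0, "wy": 0, "wz": 0, "claw": 1}]}}

```text
clock: 22.75
eef_pos: [592.2, -354.9, 201.7]
tool_rot: [3.137, -0.007, -0.086]
force: [0.3, -0.0, 0.1]
width: 38.4
gripper_force: 60.8
```

Call:
{"method": "jog_arm", "body": {"plan": [{"tx": -0.1, "ty": -0.1, "tz": 0, "wx": 0, "wy": 0, "wz": -0.05, "claw": 1}, {"tx": -0.2, "ty": -0.2, "tz": 0, "wx": 0, "wy": 0, "wz": -0.104, "claw": 1}, {"tx": -0.3, "ty": -0.3, "tz": 0, "wx": 0, "wy": 0, "wz": -0.104, "claw": 1}, {"tx": -0.4, "ty": -0.4, "tz": 0, "wx": 0, "wy": 0, "wz": -0.104, "claw": 1}, {"tx": -0.45, "ty": -0.46, "tz": 0, "wx": 0, "wy": 0, "wz": -0.104, "claw": 1}, {"tx": -0.474, "ty": -0.489, "tz": 0, "wx": 0, "wy": 0, "wz": -0.104, "claw": 1}, {"tx": -0.474, "ty": -0.489, "tz": 0, "wx": 0, "wy": 0, "wz": -0.104, "claw": 1}, {"tx": -0.474, "ty": -0.489, "tz": 0, "wx": 0, "wy": 0, "wz": -0.104, "claw": 1}, {"tx": -0.474, "ty": -0.489, "tz": 0, "wx": 0, "wy": 0, "wz": -0.104, "claw": 1}]}}

```text
clock: 23.65
eef_pos: [462.4, -196.1, 195.5]
tool_rot: [3.141, -0.001, 0.076]
force: [-0.3, -0.3, -0.8]
width: 38.5
gripper_force: 60.9
```

```bash
python3 - <<'E'
from h import *
s=shot('scene'); ws=cloud(s); e=s['st']['eef_pos']; print(e,s['st']['width'],s['st']['gripper_force'])
k=(abs(ws[...,0]-e[0])<35)&(abs(ws[...,1]-e[1])<35)&(ws[...,2]>150); print('blank low z',np.sort(ws[k][:,2])[:5])
go(460.7,-194.5,26,4.4)
E
```

```text
[ 462.38659518 -196.05030051  195.49997392] 38.517105224122965 60.88586211204529
blank low z [188.49041817 189.98700839 190.15580493 190.45931036 190.78296985]
to (460.7, -194.5, 26, 4.4) t [-0.005 -0.005  0.565] w [ 0.    -0.    -0.001]
```

Call:
{"method": "jog_arm", "body": {"plan": [{"tx": -0.005, "ty": -0.004, "tz": 0.12, "wx": 0, "wy": 0, "wz": 0, "claw": 1}, {"tx": -0.005, "ty": -0.004, "tz": 0.24, "wx": 0, "wy": 0, "wz": 0, "claw": 1}, {"tx": -0.005, "ty": -0.004, "tz": 0.36, "wx": 0, "wy": 0, "wz": 0, "claw": 1}, {"tx": -0.005, "ty": -0.004, "tz": 0.48, "wx": 0, "wy": 0, "wz": 0, "claw": 1}, {"tx": -0.005, "ty": -0.004, "tz": 0.55, "wx": 0, "wy": 0, "wz": 0, "claw": 1}, {"tx": -0.005, "ty": -0.004, "tz": 0.565, "wx": 0, "wy": 0, "wz": 0, "claw": 1}, {"tx": -0.005, "ty": -0.004, "tz": 0.565, "wx": 0, "wy": 0, "wz": 0, "claw": 1}, {"tx": -0.005, "ty": -0.004, "tz": 0.565, "wx": 0, "wy": 0, "wz": 0, "claw": 0.4}, {"tx": -0.005, "ty": -0.004, "tz": 0.565, "wx": 0, "wy": 0, "wz": 0, "claw": 0.4}, {"tx": -0.005, "ty": -0.004, "tz": 0.565, "wx": 0, "wy": 0, "wz": 0, "claw": 0.4}, {"tx": -0.005, "ty": -0.004, "tz": 0.565, "wx": 0, "wy": 0, "wz": 0, "claw": 0.4}]}}

```text
clock: 24.8
eef_pos: [460.6, -193.7, 26.8]
tool_rot: [3.141, -0.001, 0.077]
force: [0.0, -1.1, -0.0]
width: 51.4
gripper_force: 0.0
```

Call:
{"method": "jog_arm", "body": {"plan": [{"tx": 0, "ty": 0, "tz": -0.08, "wx": 0, "wy": 0, "wz": 0, "claw": 0.4}, {"tx": 0, "ty": 0, "tz": -0.2, "wx": 0, "wy": 0, "wz": 0, "claw": 0.4}, {"tx": 0, "ty": 0, "tz": -0.34, "wx": 0, "wy": 0, "wz": 0, "claw": 0.4}, {"tx": 0, "ty": 0, "tz": -0.48, "wx": 0, "wy": 0, "wz": 0, "claw": 1}, {"tx": 0, "ty": 0, "tz": -0.55, "wx": 0, "wy": 0, "wz": 0, "claw": 1}, {"tx": 0, "ty": 0, "tz": -0.55, "wx": 0, "wy": 0, "wz": 0, "claw": 1}, {"tx": 0, "ty": 0, "tz": -0.55, "wx": 0, "wy": 0, "wz": 0, "claw": 1}]}}

```text
clock: 25.5
eef_pos: [459.9, -193.4, 191.3]
tool_rot: [3.141, -0.001, 0.078]
force: [-0.6, -0.7, 0.2]
width: -0.2
gripper_force: 0.0
```

```bash
python3 - <<'E'
from h import *
p=shot('wrist'); w=cloud(p); print(p['st']['eef_pos'],p['st']['tool_rot'],p['st']['width'])
print('near boss',rect(w,None,60,95,(463,-194),25),'far',rect(w,None,60,95,(580,-185),30))
go(260,60,190,12)
E
```

```text
[ 459.8876728  -193.40504224  191.34716726] [ 3.14126013e+00 -8.49570896e-04  7.75203334e-02] -0.22795343810446272
near boss (array([ 458.5, -195.3]), array([38.9, 38.7]), 6.2, 1461, array([ 460. , -195.1,   78.4])) far (array([ 578.9, -185.4]), array([38.7, 39.1]), 5.2, 1534, array([ 578.6, -185.7,   78.3]))
to (260, 60, 190, 12) t [-0.597 -0.893  0.003] w [-0.     0.001 -0.084]
```

Both blanks stand upright in the box. Next is block A, at yaw 12.3°.

Call:
{"method": "jog_arm", "body": {"plan": [{"tx": 0, "ty": -0.12, "tz": 0, "wx": 0, "wy": 0, "wz": 0, "claw": 1}, {"tx": 0, "ty": -0.26, "tz": 0, "wx": 0, "wy": 0, "wz": -0.05, "claw": 1}, {"tx": 0, "ty": -0.4, "tz": 0, "wx": 0, "wy": 0, "wz": -0.088, "claw": 1}, {"tx": 0, "ty": -0.55, "tz": 0, "wx": 0, "wy": 0, "wz": -0.088, "claw": 1}, {"tx": 0, "ty": -0.7, "tz": 0, "wx": 0, "wy": 0, "wz": -0.088, "claw": 1}, {"tx": 0, "ty": -0.82, "tz": 0, "wx": 0, "wy": 0, "wz": -0.088, "claw": 1}, {"tx": 0, "ty": -0.9, "tz": 0, "wx": 0, "wy": 0, "wz": -0.088, "claw": 1}, {"tx": 0, "ty": -0.9, "tz": 0, "wx": 0, "wy": 0, "wz": -0.088, "claw": 1}]}}

```text
clock: 26.35
eef_pos: [437.6, 79.5, 189.7]
tool_rot: [-3.14, 0.003, 0.222]
force: [0.6, -0.0, -0.6]
width: 0.1
gripper_force: 0.0
```

Call:
{"method": "jog_arm", "body": {"plan": [{"tx": 0.03, "ty": -0.14, "tz": 0, "wx": 0, "wy": 0, "wz": 0, "claw": 1}, {"tx": 0.06, "ty": -0.28, "tz": 0, "wx": 0, "wy": 0, "wz": 0, "claw": 1}, {"tx": 0.09, "ty": -0.42, "tz": 0, "wx": 0, "wy": 0, "wz": 0, "claw": 1}, {"tx": 0.12, "ty": -0.56, "tz": 0, "wx": 0, "wy": 0, "wz": 0, "claw": 1}, {"tx": 0.15, "ty": -0.7, "tz": 0, "wx": 0, "wy": 0, "wz": 0, "claw": 1}, {"tx": 0.17, "ty": -0.8, "tz": 0, "wx": 0, "wy": 0, "wz": 0, "claw": 1}, {"tx": 0.18, "ty": -0.859, "tz": 0, "wx": 0, "wy": 0, "wz": 0, "claw": 1}, {"tx": 0.18, "ty": -0.859, "tz": 0, "wx": 0, "wy": 0, "wz": 0, "claw": 1}, {"tx": 0.18, "ty": -0.859, "tz": 0, "wx": 0, "wy": 0, "wz": 0, "claw": 1}]}}

```text
clock: 27.25
eef_pos: [436.8, 336.5, 190.2]
tool_rot: [3.139, 0.002, 0.214]
force: [-0.0, -0.2, -0.6]
width: 0.2
gripper_force: 0.0
```

```bash
python3 - <<'E'
from h import *
p=shot('wrist'); w=cloud(p); print(p['st']['eef_pos'],p['st']['tool_rot'],p['st']['clock'])
print('A top',rect(w,None,105,118,(569,368),62),'pad',rect(w,None,60,82,(436,338),45))
go(437,339,50,12.3)
E
```

```text
[436.81882652 336.53781687 190.17893362] [3.13906225e+00 1.75129504e-03 2.14169118e-01] 27.25
A top (array([566.2, 368.4]), array([71.7, 78.3]), 12.0, 6774, array([564.7, 367.7, 112. ])) pad (array([439.3, 340.9]), array([45.4, 42.7]), 12.3, 1975, array([437.1, 340.4,  74.5]))
to (437, 339, 50, 12.3) t [ 0.002 -0.011  0.468] w [ 0.002  0.001 -0.001]
```

Call:
{"method": "jog_arm", "body": {"plan": [{"tx": 0, "ty": -0.003, "tz": 0.14, "wx": 0, "wy": 0, "wz": 0, "claw": 1}, {"tx": 0, "ty": -0.003, "tz": 0.28, "wx": 0, "wy": 0, "wz": 0, "claw": 1}, {"tx": 0, "ty": -0.003, "tz": 0.42, "wx": 0, "wy": 0, "wz": 0, "claw": 1}, {"tx": 0, "ty": -0.003, "tz": 0.47, "wx": 0, "wy": 0, "wz": 0, "claw": 1}, {"tx": 0, "ty": -0.003, "tz": 0.51, "wx": 0, "wy": 0, "wz": 0, "claw": 1}, {"tx": 0, "ty": -0.003, "tz": 0.54, "wx": 0, "wy": 0, "wz": 0, "claw": 1}, {"tx": 0, "ty": -0.003, "tz": 0.57, "wx": 0, "wy": 0, "wz": 0, "claw": 1}, {"tx": 0, "ty": -0.003, "tz": 0.595, "wx": 0, "wy": 0, "wz": 0, "claw": 1}, {"tx": 0, "ty": -0.003, "tz": 0.615, "wx": 0, "wy": 0, "wz": 0, "claw": 1}, {"tx": 0, "ty": -0.003, "tz": 0.63, "wx": 0, "wy": 0, "wz": 0, "claw": 1}, {"tx": 0, "ty": -0.003, "tz": 0.64, "wx": 0, "wy": 0, "wz": 0, "claw": 1}, {"tx": 0, "ty": -0.003, "tz": 0.64, "wx": 0, "wy": 0, "wz": 0, "claw": 1}]}}

```text
clock: 28.5
eef_pos: [437.2, 339.0, 0.5]
tool_rot: [3.141, -0.001, 0.215]
force: [-3.5, -6.4, 15.9]
width: 0.2
gripper_force: 8.6
```

Call:
{"method": "jog_arm", "body": {"plan": [{"tx": 0, "ty": 0, "tz": -0.1, "wx": 0, "wy": 0, "wz": 0, "claw": 1}, {"tx": 0, "ty": 0, "tz": -0.25, "wx": 0, "wy": 0, "wz": 0, "claw": 1}, {"tx": 0, "ty": 0, "tz": -0.4, "wx": 0, "wy": 0, "wz": 0, "claw": 0}, {"tx": 0, "ty": 0, "tz": -0.55, "wx": 0, "wy": 0, "wz": 0, "claw": 0}, {"tx": 0.15, "ty": 0, "tz": -0.6, "wx": 0, "wy": 0, "wz": 0, "claw": 0}, {"tx": 0.3, "ty": 0, "tz": -0.6, "wx": 0, "wy": 0, "wz": 0, "claw": 0}, {"tx": 0.42, "ty": 0, "tz": -0.6, "wx": 0, "wy": 0, "wz": 0, "claw": 0}, {"tx": 0.45, "ty": 0, "tz": -0.6, "wx": 0, "wy": 0, "wz": 0, "claw": 0}, {"tx": 0.45, "ty": 0, "tz": -0.6, "wx": 0, "wy": 0, "wz": 0, "claw": 0}, {"tx": 0.45, "ty": 0, "tz": -0.6, "wx": 0, "wy": 0, "wz": 0, "claw": 0}, {"tx": 0.45, "ty": 0, "tz": -0.6, "wx": 0, "wy": 0, "wz": 0, "claw": 0}]}}

```text
clock: 29.6
eef_pos: [566.8, 369.3, 179.1]
tool_rot: [-3.141, 0.001, 0.217]
force: [0.6, -0.1, -0.6]
width: 85.8
gripper_force: 0.0
```

```bash
python3 -c "
from h import *
boss((570,368)); go(570,368.3,76,12.3)"
```

```text
[566.75817713 369.33257619 179.06879621] [-3.14110593e+00  8.36823628e-04  2.17213356e-01] 85.80347553685938 29.6
boss (array([568.4, 368.3]), array([39. , 38.9]), 68.0, 2334, array([569.6, 368.6, 141.4])) top (array([569.8, 369. ]), array([78.9, 78.4]), 11.9, 6162, array([581.8, 373.8, 112.4]))
to (570, 368.3, 76, 12.3) t [0.009 0.006 0.344] w [-0.     0.     0.002]
```

Call:
{"method": "jog_arm", "body": {"plan": [{"tx": 0, "ty": 0.002, "tz": 0.12, "wx": 0, "wy": 0, "wz": 0, "claw": 0}, {"tx": 0, "ty": 0.002, "tz": 0.22, "wx": 0, "wy": 0, "wz": 0, "claw": 0}, {"tx": 0, "ty": 0.002, "tz": 0.3, "wx": 0, "wy": 0, "wz": 0, "claw": 0}, {"tx": 0, "ty": 0.002, "tz": 0.343, "wx": 0, "wy": 0, "wz": 0, "claw": 0}, {"tx": 0, "ty": 0.002, "tz": 0.343, "wx": 0, "wy": 0, "wz": 0, "claw": 0}, {"tx": 0, "ty": 0.002, "tz": 0.343, "wx": 0, "wy": 0, "wz": 0, "claw": 1}, {"tx": 0, "ty": 0.002, "tz": 0.343, "wx": 0, "wy": 0, "wz": 0, "claw": 1}, {"tx": 0, "ty": 0.002, "tz": 0.343, "wx": 0, "wy": 0, "wz": 0, "claw": 1}, {"tx": 0, "ty": 0.002, "tz": 0.343, "wx": 0, "wy": 0, "wz": 0, "claw": 1}, {"tx": 0, "ty": 0.002, "tz": 0.343, "wx": 0, "wy": 0, "wz": 0, "claw": 1}, {"tx": 0, "ty": 0.002, "tz": 0.343, "wx": 0, "wy": 0, "wz": 0, "claw": 1}]}}

```text
clock: 30.75
eef_pos: [569.4, 368.7, 77.2]
tool_rot: [-3.141, -0.002, 0.215]
force: [0.9, -0.0, 5.0]
width: 38.3
gripper_force: 59.8
```

Call:
{"method": "jog_arm", "body": {"plan": [{"tx": 0, "ty": 0, "tz": -0.03, "wx": 0, "wy": 0, "wz": 0, "claw": 1}, {"tx": 0, "ty": 0, "tz": -0.07, "wx": 0, "wy": 0, "wz": 0, "claw": 1}, {"tx": 0, "ty": 0, "tz": -0.12, "wx": 0, "wy": 0, "wz": 0, "claw": 1}, {"tx": 0, "ty": 0, "tz": -0.2, "wx": 0, "wy": 0, "wz": 0, "claw": 1}, {"tx": 0, "ty": 0, "tz": -0.3, "wx": 0, "wy": 0, "wz": 0, "claw": 1}, {"tx": 0, "ty": 0, "tz": -0.4, "wx": 0, "wy": 0, "wz": 0, "claw": 1}, {"tx": 0, "ty": 0, "tz": -0.4, "wx": 0, "wy": 0, "wz": 0, "claw": 1}, {"tx": 0, "ty": 0, "tz": -0.4, "wx": 0, "wy": 0, "wz": 0, "claw": 1}, {"tx": 0, "ty": 0, "tz": -0.4, "wx": 0, "wy": 0, "wz": 0, "claw": 1}]}}

```text
clock: 31.65
eef_pos: [567.1, 367.5, 195.3]
tool_rot: [3.141, 0.003, 0.216]
force: [-1.3, -0.7, -1.1]
width: 38.3
gripper_force: 61.0
```

```bash
python3 -c "
from h import *
go(545,90,196,4.4);go(519.5,-190,196,4.4,(545,90,196,4.4))"
```

```text
to (545, 90, 196, 4.4) t [-0.27   0.888 -0.001] w [0.001 0.002 0.089]
to (519.5, -190, 196, 4.4) t [-0.156  0.924  0.   ] w [0. 0. 0.]
```

Call:
{"method": "jog_arm", "body": {"plan": [{"tx": -0.04, "ty": 0.13, "tz": 0, "wx": 0, "wy": 0, "wz": 0, "claw": 1}, {"tx": -0.08, "ty": 0.26, "tz": 0, "wx": 0, "wy": 0, "wz": 0.045, "claw": 1}, {"tx": -0.12, "ty": 0.4, "tz": 0, "wx": 0, "wy": 0, "wz": 0.088, "claw": 1}, {"tx": -0.16, "ty": 0.53, "tz": 0, "wx": 0, "wy": 0, "wz": 0.088, "claw": 1}, {"tx": -0.2, "ty": 0.66, "tz": 0, "wx": 0, "wy": 0, "wz": 0.088, "claw": 1}, {"tx": -0.24, "ty": 0.79, "tz": 0, "wx": 0, "wy": 0, "wz": 0.088, "claw": 1}, {"tx": -0.27, "ty": 0.888, "tz": 0, "wx": 0, "wy": 0, "wz": 0.088, "claw": 1}, {"tx": -0.27, "ty": 0.888, "tz": 0, "wx": 0, "wy": 0, "wz": 0.088, "claw": 1}, {"tx": -0.27, "ty": 0.888, "tz": 0, "wx": 0, "wy": 0, "wz": 0.088, "claw": 1}]}}

```text
clock: 32.55
eef_pos: [545.5, 90.1, 195.3]
tool_rot: [-3.141, 0.002, 0.076]
force: [0.9, 0.9, -1.2]
width: 38.4
gripper_force: 60.9
```

Call:
{"method": "jog_arm", "body": {"plan": [{"tx": -0.02, "ty": 0.14, "tz": 0, "wx": 0, "wy": 0, "wz": 0, "claw": 1}, {"tx": -0.04, "ty": 0.28, "tz": 0, "wx": 0, "wy": 0, "wz": 0, "claw": 1}, {"tx": -0.06, "ty": 0.42, "tz": 0, "wx": 0, "wy": 0, "wz": 0, "claw": 1}, {"tx": -0.09, "ty": 0.56, "tz": 0, "wx": 0, "wy": 0, "wz": 0, "claw": 1}, {"tx": -0.11, "ty": 0.7, "tz": 0, "wx": 0, "wy": 0, "wz": 0, "claw": 1}, {"tx": -0.14, "ty": 0.84, "tz": 0, "wx": 0, "wy": 0, "wz": 0, "claw": 1}, {"tx": -0.156, "ty": 0.924, "tz": 0, "wx": 0, "wy": 0, "wz": 0, "claw": 1}, {"tx": -0.156, "ty": 0.924, "tz": 0, "wx": 0, "wy": 0, "wz": 0, "claw": 1}, {"tx": -0.156, "ty": 0.924, "tz": 0, "wx": 0, "wy": 0, "wz": 0, "claw": 1}, {"tx": -0.156, "ty": 0.924, "tz": 0, "wx": 0, "wy": 0, "wz": 0, "claw": 1}]}}

```text
clock: 33.55
eef_pos: [521.8, -186.5, 195.7]
tool_rot: [-3.14, 0.0, 0.081]
force: [-0.3, -0.0, -0.6]
width: 38.2
gripper_force: 60.9
```

```bash
python3 - <<'E'
from h import *
s=shot('scene'); ws=cloud(s); e=s['st']['eef_pos']; print(e,s['st']['width'],s['st']['gripper_force'])
k=(abs(ws[...,0]-e[0])<35)&(abs(ws[...,1]-e[1])<35)&(ws[...,2]>150); print('blank low z',np.sort(ws[k][:,2])[:5])
go(519,-190,26,4.4)
E
```

```text
[ 521.82171465 -186.51048594  195.74026631] 38.21693499736733 60.93628406524658
blank low z [187.34907465 187.97193999 188.80742139 190.16371082 190.53951038]
to (519, -190, 26, 4.4) t [-0.01   0.011  0.566] w [-0.001  0.     0.003]
```

Call:
{"method": "jog_arm", "body": {"plan": [{"tx": -0.006, "ty": 0.005, "tz": 0.1, "wx": 0, "wy": 0, "wz": 0.002, "claw": 1}, {"tx": -0.006, "ty": 0.005, "tz": 0.2, "wx": 0, "wy": 0, "wz": 0.002, "claw": 1}, {"tx": -0.006, "ty": 0.005, "tz": 0.32, "wx": 0, "wy": 0, "wz": 0.002, "claw": 1}, {"tx": -0.006, "ty": 0.005, "tz": 0.44, "wx": 0, "wy": 0, "wz": 0.002, "claw": 1}, {"tx": -0.006, "ty": 0.005, "tz": 0.53, "wx": 0, "wy": 0, "wz": 0.002, "claw": 1}, {"tx": -0.006, "ty": 0.005, "tz": 0.565, "wx": 0, "wy": 0, "wz": 0.002, "claw": 1}, {"tx": -0.006, "ty": 0.005, "tz": 0.565, "wx": 0, "wy": 0, "wz": 0.002, "claw": 1}, {"tx": -0.006, "ty": 0.005, "tz": 0.565, "wx": 0, "wy": 0, "wz": 0.002, "claw": 0.4}, {"tx": -0.006, "ty": 0.005, "tz": 0.565, "wx": 0, "wy": 0, "wz": 0.002, "claw": 0.4}, {"tx": -0.006, "ty": 0.005, "tz": 0.565, "wx": 0, "wy": 0, "wz": 0.002, "claw": 0.4}, {"tx": -0.006, "ty": 0.005, "tz": 0.565, "wx": 0, "wy": 0, "wz": 0.002, "claw": 0.4}]}}

```text
clock: 34.7
eef_pos: [520.2, -191.3, 27.6]
tool_rot: [3.141, -0.002, 0.074]
force: [0.9, 0.1, 0.5]
width: 51.6
gripper_force: 0.0
```

Call:
{"method": "jog_arm", "body": {"plan": [{"tx": 0, "ty": 0, "tz": -0.08, "wx": 0, "wy": 0, "wz": 0, "claw": 0.4}, {"tx": 0, "ty": 0, "tz": -0.2, "wx": 0, "wy": 0, "wz": 0, "claw": 0.4}, {"tx": 0, "ty": 0, "tz": -0.34, "wx": 0, "wy": 0, "wz": 0, "claw": 0.4}, {"tx": 0, "ty": 0, "tz": -0.48, "wx": 0, "wy": 0, "wz": 0, "claw": 0}, {"tx": 0, "ty": 0, "tz": -0.6, "wx": 0, "wy": 0, "wz": 0, "claw": 0}, {"tx": 0, "ty": 0, "tz": -0.6, "wx": 0, "wy": 0, "wz": 0, "claw": 0}, {"tx": 0, "ty": 0, "tz": -0.6, "wx": 0, "wy": 0, "wz": 0, "claw": 0}]}}

```text
clock: 35.4
eef_pos: [519.8, -191.2, 207.7]
tool_rot: [3.141, -0.002, 0.074]
force: [0.2, 0.8, 0.2]
width: 85.7
gripper_force: 0.0
```

```bash
python3 - <<'E'
from h import *
p=shot('wrist','w5.png'); w=cloud(p); print(p['st']['eef_pos'],p['st']['tool_rot'],p['st']['width'])
for x,y in((459,-194),(519,-190),(579,-185)): print('boss',rect(w,None,60,95,(x,y),25))
print('knob',rect(w,None,75,100,(539,6),90),'box rim',rect(w,None,95,106,(522,-188),125))
s=shot('scene'); ws=cloud(s); print('knob s',rect(ws,None,78,100,(539,6),90))
E
```

```text
[ 519.7973742  -191.22580199  207.71551253] [ 3.14068334e+00 -2.17551426e-03  7.40894517e-02] 85.67217782484852
boss (array([ 458.4, -195.2]), array([38.6, 38.7]), 59.1, 1192, array([ 462. , -195.1,   78.3]))
boss (array([ 519.2, -190.8]), array([39.2, 39.1]), 14.3, 1329, array([ 520.8, -190.7,   78.4]))
boss (array([ 579.9, -184.9]), array([39.3, 38.9]), 4.0, 1353, array([ 579.5, -185.5,   78.4]))
knob (array([567.5,  25. ]), array([35.5, 34.9]), 57.3, 820, array([567.4,  21.4,  86.3])) box rim (array([ 523. , -189.6]), array([206.2, 116.8]), 4.4, 5846, array([ 539.2, -190.2,  100.4]))
knob s (array([568.6,  26.4]), array([35.6, 33.3]), 12.8, 165, array([571.1,  26.5,  85.6]))
```

View pics/w5.png

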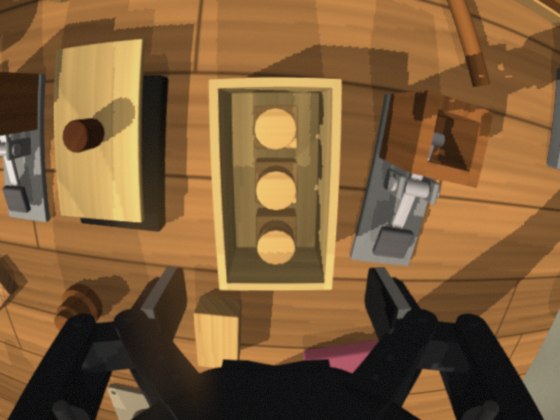

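All three blanks stand in the box at (275,128), (275,190) and (276,247). The lid was knocked aside, with its knob now at (83,135) px, or (567.5,25) mm. I'll move over it and measure.

Call:
{"method": "jog_arm", "body": {"plan": [{"tx": 0.04, "ty": -0.14, "tz": 0, "wx": 0, "wy": 0, "wz": 0, "claw": 0}, {"tx": 0.08, "ty": -0.28, "tz": 0, "wx": 0, "wy": 0, "wz": 0, "claw": 0}, {"tx": 0.12, "ty": -0.42, "tz": 0, "wx": 0, "wy": 0, "wz": 0, "claw": 0}, {"tx": 0.17, "ty": -0.56, "tz": 0, "wx": 0, "wy": 0, "wz": 0, "claw": 0}, {"tx": 0.213, "ty": -0.704, "tz": 0.06, "wx": 0, "wy": 0, "wz": 0, "claw": 0}, {"tx": 0.213, "ty": -0.704, "tz": 0.12, "wx": 0, "wy": 0, "wz": 0, "claw": 0}, {"tx": 0.213, "ty": -0.704, "tz": 0.12, "wx": 0, "wy": 0, "wz": 0, "claw": 0}, {"tx": 0.213, "ty": -0.704, "tz": 0.12, "wx": 0, "wy": 0, "wz": 0, "claw": 0}, {"tx": 0.213, "ty": -0.704, "tz": 0.12, "wx": 0, "wy": 0, "wz": 0, "claw": 0}]}}

```text
clock: 36.4
eef_pos: [567.6, 22.6, 170.9]
tool_rot: [3.141, -0.0, 0.072]
force: [0.5, -1.2, 0.3]
width: 85.2
gripper_force: 0.0
```

```bash
python3 - <<'E'
from h import *
p=shot('wrist'); w=cloud(p); print(p['st']['eef_pos'],p['st']['tool_rot'],p['st']['clock'])
print('knob',rect(w,None,78,100,(567.5,25),50))
m=p['img'].max(2)>130; print('plate',rect(w,m,40,56,(567.5,25),125))
k=m&(w[...,2]>40)&(w[...,2]<56)&(np.hypot(w[...,0]-567,w[...,1]-25)<100); q=w[k]
print('plane',np.linalg.lstsq(np.c_[q[:,:2]-[567,25],np.ones(len(q))],q[:,2],rcond=None)[0])
E
```

```text
[567.64904604  22.61773508 170.88964185] [ 3.14080789e+00 -7.66396700e-05  7.17174870e-02] 36.4
knob (array([567.6,  26. ]), array([34.5, 35.2]), 6.6, 1349, array([568.6,  25.9,  86.4]))
plate (array([567.2,  26.2]), array([211.8, 122.6]), 0.5, 22854, array([582.3,  25.1,  46.5]))
plane [-8.26329901e-04  6.31540526e-04  4.64920682e+01]
```

Call:
{"method": "jog_arm", "body": {"plan": [{"tx": 0, "ty": -0.005, "tz": 0.12, "wx": 0, "wy": 0, "wz": 0, "claw": 0}, {"tx": 0, "ty": -0.005, "tz": 0.26, "wx": 0, "wy": 0, "wz": 0, "claw": 0}, {"tx": 0, "ty": -0.005, "tz": 0.38, "wx": 0, "wy": 0, "wz": 0, "claw": 0}, {"tx": 0, "ty": -0.005, "tz": 0.47, "wx": 0, "wy": 0, "wz": 0, "claw": 0}, {"tx": 0, "ty": -0.005, "tz": 0.527, "wx": 0, "wy": 0, "wz": 0, "claw": 0}, {"tx": 0, "ty": -0.005, "tz": 0.527, "wx": 0, "wy": 0, "wz": 0, "claw": 0}, {"tx": 0, "ty": -0.005, "tz": 0.527, "wx": 0, "wy": 0, "wz": 0, "claw": 1}, {"tx": 0, "ty": -0.005, "tz": 0.527, "wx": 0, "wy": 0, "wz": 0, "claw": 1}, {"tx": 0, "ty": -0.005, "tz": 0.527, "wx": 0, "wy": 0, "wz": 0, "claw": 1}, {"tx": 0, "ty": -0.005, "tz": 0.527, "wx": 0, "wy": 0, "wz": 0, "claw": 1}, {"tx": 0, "ty": -0.005, "tz": 0.527, "wx": 0, "wy": 0, "wz": 0, "claw": 1}, {"tx": 0, "ty": -0.005, "tz": 0.527, "wx": 0, "wy": 0, "wz": 0, "claw": 1}]}}

```text
clock: 37.65
eef_pos: [568.5, 25.6, 14.1]
tool_rot: [3.141, -0.002, 0.074]
force: [0.7, -1.2, 5.3]
width: 34.6
gripper_force: 59.3
```

Call:
{"method": "jog_arm", "body": {"plan": [{"tx": 0, "ty": 0, "tz": -0.04, "wx": 0, "wy": 0, "wz": 0, "claw": 1}, {"tx": 0, "ty": 0, "tz": -0.12, "wx": 0, "wy": 0, "wz": 0, "claw": 1}, {"tx": 0, "ty": 0, "tz": -0.24, "wx": 0, "wy": 0, "wz": 0, "claw": 1}, {"tx": 0, "ty": 0, "tz": -0.36, "wx": 0, "wy": 0, "wz": 0, "claw": 1}, {"tx": 0, "ty": 0, "tz": -0.48, "wx": 0, "wy": 0, "wz": 0, "claw": 1}, {"tx": 0, "ty": 0, "tz": -0.52, "wx": 0, "wy": 0, "wz": 0, "claw": 1}, {"tx": 0, "ty": 0, "tz": -0.52, "wx": 0, "wy": 0, "wz": 0, "claw": 1}, {"tx": 0, "ty": 0, "tz": -0.52, "wx": 0, "wy": 0, "wz": 0, "claw": 1}]}}

```text
clock: 38.45
eef_pos: [566.3, 25.8, 167.6]
tool_rot: [3.142, 0.002, 0.074]
force: [0.1, 0.3, -2.9]
width: 34.8
gripper_force: 60.0
```

```bash
cat >> h.py <<'E'
def lidheld():
    s=ctrl.read_state(); e=s['eef_pos']; print(e,s['tool_rot'],s['width'],s['gripper_force'],s['clock'])
    for n in('scene','top','wrist'):
        p=shot(n); w=cloud(p); z=e[2]+36
        k=(abs(w[...,2]-z)<12)&(p['img'].max(2)>110)&(np.hypot(w[...,0]-e[0],w[...,1]-e[1])<125)&(np.hypot(w[...,0]-e[0],w[...,1]-e[1])>30)
        q=w[k]; 
        if len(q)<50: continue
        b=cv2.minAreaRect(q[:,:2].astype(np.float32)); c=np.linalg.lstsq(np.c_[q[:,:2]-e[:2],np.ones(len(q))],q[:,2],rcond=None)[0]
        print(n,b,len(q),'plane',np.round(c,3))
E
python3 -c "
from h import *
lidheld(); go(523,-189.7,168,8)"
```

```text
[566.2734093   25.75742805 167.55455078] [3.14155624e+00 2.02721031e-03 7.43734204e-02] 34.83804903565983 60.019980669021606 38.45
scene ((567.9841918945312, 26.416881561279297), (212.13641357421875, 122.27991485595703), 0.5050017237663269) 2627 plane [-8.0000e-03  1.0000e-03  1.9984e+02]
wrist ((568.33203125, 26.7320556640625), (205.4589080810547, 122.54871368408203), 0.5661210417747498) 52719 plane [-7.00000e-03  1.00000e-03  1.99041e+02]
to (523, -189.7, 168, 8) t [-0.196  0.706 -0.004] w [-0.     0.002 -0.042]
```

Call:
{"method": "jog_arm", "body": {"plan": [{"tx": -0.03, "ty": 0.1, "tz": 0, "wx": 0, "wy": 0, "wz": -0.02, "claw": 1}, {"tx": -0.06, "ty": 0.22, "tz": 0, "wx": 0, "wy": 0, "wz": -0.043, "claw": 1}, {"tx": -0.1, "ty": 0.35, "tz": 0, "wx": 0, "wy": 0, "wz": -0.043, "claw": 1}, {"tx": -0.14, "ty": 0.48, "tz": 0, "wx": 0, "wy": 0, "wz": -0.043, "claw": 1}, {"tx": -0.17, "ty": 0.6, "tz": 0, "wx": 0, "wy": 0, "wz": -0.043, "claw": 1}, {"tx": -0.19, "ty": 0.68, "tz": 0, "wx": 0, "wy": 0, "wz": -0.043, "claw": 1}, {"tx": -0.199, "ty": 0.707, "tz": 0, "wx": 0, "wy": 0, "wz": -0.043, "claw": 1}, {"tx": -0.199, "ty": 0.707, "tz": 0, "wx": 0, "wy": 0, "wz": -0.043, "claw": 1}, {"tx": -0.199, "ty": 0.707, "tz": 0, "wx": 0, "wy": 0, "wz": -0.043, "claw": 1}, {"tx": -0.199, "ty": 0.707, "tz": 0, "wx": 0, "wy": 0, "wz": -0.043, "claw": 1}]}}

```text
clock: 39.6
eef_pos: [524.1, -187.8, 168.2]
tool_rot: [-3.14, 0.0, 0.145]
force: [0.3, 0.2, -2.5]
width: 35.1
gripper_force: 60.3
```

```bash
python3 -c "
from h import *
lidheld(); go(523,-189.7,76,8)"
```

```text
[ 524.12184894 -187.75466021  168.22496559] [-3.14018435e+00  6.28907503e-06  1.44909520e-01] 35.057440091926026 60.341970920562744 39.6
scene ((525.376708984375, -186.40444946289062), (214.6864013671875, 122.23825073242188), 4.492354393005371) 2424 plane [-7.00000e-03 -4.00000e-03  2.00413e+02]
top ((519.2041015625, -169.82476806640625), (212.37200927734375, 89.87852478027344), 3.8649275302886963) 2685 plane [-4.00000e-03 -2.00000e-03  1.98891e+02]
wrist ((525.5877685546875, -187.25650024414062), (207.18954467773438, 122.77542114257812), 4.55376672744751) 52809 plane [-3.00000e-03  2.00000e-03  2.00871e+02]
to (523, -189.7, 76, 8) t [-0.004  0.003  0.308] w [-0.    -0.     0.003]
```

Call:
{"method": "jog_arm", "body": {"plan": [{"tx": -0.005, "ty": 0.004, "tz": 0.08, "wx": 0, "wy": 0, "wz": 0, "claw": 1}, {"tx": -0.005, "ty": 0.004, "tz": 0.15, "wx": 0, "wy": 0, "wz": 0, "claw": 1}, {"tx": -0.005, "ty": 0.004, "tz": 0.18, "wx": 0, "wy": 0, "wz": 0, "claw": 1}, {"tx": -0.005, "ty": 0.004, "tz": 0.18, "wx": 0, "wy": 0, "wz": 0, "claw": 1}, {"tx": -0.005, "ty": 0.004, "tz": 0.18, "wx": 0, "wy": 0, "wz": 0, "claw": 1}, {"tx": -0.005, "ty": 0.004, "tz": 0.18, "wx": 0, "wy": 0, "wz": 0, "claw": 1}]}}

```text
clock: 40.35
eef_pos: [523.3, -191.6, 115.5]
tool_rot: [3.141, -0.002, 0.142]
force: [0.7, 0.6, -2.3]
width: 34.7
gripper_force: 60.3
```

```bash
python3 -c "
from h import *
for i in range(2): lidheld()
go(523,-189.7,76,8.2)"
```

```text
[ 523.2767882  -191.64607557  115.53905055] [ 3.14072595e+00 -1.91334101e-03  1.42017389e-01] 34.70766864488407 60.3417706489563 40.35
scene ((522.885498046875, -190.46533203125), (217.4935302734375, 122.66439819335938), 4.170697212219238) 2280 plane [-4.00000e-03 -5.00000e-03  1.47717e+02]
top ((518.5692138671875, -173.74041748046875), (212.6616668701172, 89.15910339355469), 4.270773887634277) 2519 plane [-0.00000e+00 -4.00000e-03  1.46109e+02]
wrist ((524.7655029296875, -190.38502502441406), (206.4899444580078, 122.3469009399414), 4.466145038604736) 52778 plane [-1.00000e-03  0.00000e+00  1.47857e+02]
[ 522.89593439 -191.67312208  115.30427547] [ 3.14092792e+00 -1.40766035e-03  1.41847268e-01] 34.69918743582589 60.34144163131714 40.5
scene ((523.8667602539062, -190.919189453125), (213.07333374023438, 123.11104583740234), 4.528066158294678) 2283 plane [-5.00000e-03 -2.00000e-03  1.47428e+02]
top ((518.1600952148438, -173.57400512695312), (212.2115478515625, 89.05604553222656), 4.406685829162598) 2518 plane [-3.0000e-03 -3.0000e-03  1.4575e+02]
wrist ((524.5389404296875, -190.4066162109375), (206.2872314453125, 122.46314239501953), 4.4243316650390625) 52756 plane [-2.0000e-03  1.0000e-03  1.4745e+02]
to (523, -189.7, 76, 8.2) t [ 0.002 -0.006  0.13 ] w [ 0.    -0.    -0.001]
```

Call:
{"method": "jog_arm", "body": {"plan": [{"tx": -0.001, "ty": -0.003, "tz": 0.04, "wx": 0, "wy": 0, "wz": 0, "claw": 1}, {"tx": -0.001, "ty": -0.003, "tz": 0.07, "wx": 0, "wy": 0, "wz": 0, "claw": 1}, {"tx": -0.001, "ty": -0.003, "tz": 0.09, "wx": 0, "wy": 0, "wz": 0, "claw": 1}, {"tx": -0.001, "ty": -0.003, "tz": 0.105, "wx": 0, "wy": 0, "wz": 0, "claw": 1}, {"tx": -0.001, "ty": -0.003, "tz": 0.115, "wx": 0, "wy": 0, "wz": 0, "claw": 1}, {"tx": -0.001, "ty": -0.003, "tz": 0.123, "wx": 0, "wy": 0, "wz": 0, "claw": 1}, {"tx": -0.001, "ty": -0.003, "tz": 0.123, "wx": 0, "wy": 0, "wz": 0, "claw": 1}, {"tx": -0.001, "ty": -0.003, "tz": 0.123, "wx": 0, "wy": 0, "wz": 0, "claw": 1}]}}

```text
clock: 41.45
eef_pos: [521.9, -190.6, 78.1]
tool_rot: [3.141, -0.0, 0.142]
force: [-1.9, 0.9, 2.2]
width: 35.0
gripper_force: 60.6
```

```bash
python3 -c "
from h import *
lidheld(); print(ctrl.read_state()['force'])"
```

```text
[ 521.88599223 -190.64658092   78.10124722] [ 3.14148560e+00 -2.11907624e-04  1.41770476e-01] 34.96422388466165 60.600478649139404 41.45
scene ((523.2467651367188, -189.65609741210938), (216.6445770263672, 123.5855941772461), 4.529510498046875) 2189 plane [-3.00000e-03 -3.00000e-03  1.10283e+02]
top ((517.2164916992188, -174.3985595703125), (212.6245880126953, 93.12959289550781), 4.530004501342773) 2367 plane [-1.00000e-03  0.00000e+00  1.08573e+02]
wrist ((523.1694946289062, -189.27816772460938), (207.89791870117188, 122.35883331298828), 4.2362470626831055) 52939 plane [-1.00000e-03  1.00000e-03  1.10506e+02]
[-2.57329448  0.52253465  5.06012494]
```

The lid is seated: plate top at 110, level, and centred on the box. I'll release it and withdraw.

Call:
{"method": "jog_arm", "body": {"plan": [{"tx": 0, "ty": 0, "tz": 0, "wx": 0, "wy": 0, "wz": 0, "claw": 0}, {"tx": 0, "ty": 0, "tz": 0, "wx": 0, "wy": 0, "wz": 0, "claw": 0}, {"tx": 0, "ty": 0, "tz": 0, "wx": 0, "wy": 0, "wz": 0, "claw": 0}, {"tx": 0, "ty": 0, "tz": 0, "wx": 0, "wy": 0, "wz": 0, "claw": 0}, {"tx": 0, "ty": 0, "tz": 0, "wx": 0, "wy": 0, "wz": 0, "claw": 0}, {"tx": 0, "ty": 0, "tz": 0, "wx": 0, "wy": 0, "wz": 0, "claw": 0}, {"tx": 0, "ty": 0, "tz": -0.12, "wx": 0, "wy": 0, "wz": 0, "claw": 0}, {"tx": 0, "ty": 0, "tz": -0.26, "wx": 0, "wy": 0, "wz": 0, "claw": 0}, {"tx": 0, "ty": 0, "tz": -0.4, "wx": 0, "wy": 0, "wz": 0, "claw": 0}, {"tx": 0, "ty": 0, "tz": -0.45, "wx": 0, "wy": 0, "wz": 0, "claw": 0}, {"tx": 0, "ty": 0, "tz": -0.45, "wx": 0, "wy": 0, "wz": 0, "claw": 0}, {"tx": 0, "ty": 0, "tz": -0.45, "wx": 0, "wy": 0, "wz": 0, "claw": 0}]}}

```text
clock: 42.8
eef_pos: [521.4, -190.5, 212.2]
tool_rot: [-3.141, 0.001, 0.142]
force: [0.8, -0.1, -0.5]
width: 85.5
gripper_force: 0.0
```

```bash
python3 - <<'E'
from h import *
p=shot('wrist'); w=cloud(p); print(p['st']['eef_pos'],p['st']['width'],p['st']['force'])
k=(abs(w[...,2]-110)<8)&(np.hypot(w[...,0]-523,w[...,1]+190)<125)&(p['img'].max(2)>130)&(abs(w[...,1]+190)<80); q=w[k]
print('knob',rect(w,None,140,165,(523,-190),40),cv2.minAreaRect(q[:,:2].astype(np.float32)))
print(np.linalg.lstsq(np.c_[q[:,:2]-[523,-190],np.ones(len(q))],q[:,2],rcond=None)[0])
E
```

```text
[ 521.40175071 -190.54317265  212.15810823] 85.52186803768673 [ 0.84732534 -0.06473021 -0.51826131]
knob (array([ 521. , -189.8]), array([35. , 35.1]), 39.9, 1603, array([ 522.5, -189.5,  150.3])) ((520.5535278320312, -189.5157470703125), (212.58218383789062, 122.72756958007812), 4.411737442016602)
[-6.68203624e-04  5.91825061e-04  1.10480198e+02]
```

The lid is home: knob top at 150, level, and within about 2 mm of the box's centre. I'll hand the job in.

```bash
python3 -c "
from cell import ctrl
print(ctrl.finish_job())"
```

```text
the job is handed in; nothing more can be done
None
```

The job is handed in, with no verdict returned: all three blanks stand in the box, the lid sits level and home within about 2 mm of centre, and I did not touch the wooden form or the bowl.

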